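# Load the tube-wheel mixer

### The job

Load the mixer for a run: free the clamp knob, pull the carriage right out by its handle, and put every tube wheel that stands on the bench onto a spindle of its own, turning it until its tabs drop into the keyway and it sits fully home. Then push the carriage all the way back under the hood and lock it with the clamp knob. Never drag the carriage against a tightened clamp, keep the wheels upright, and leave the other things on the bench where they are.

Things in the scene. Friction and masses are not known exactly. Their poses are not given: they have to be found in the camera images.
- handle (a point): middle of the carriage's black bridge handle: a level bar 12 mm thick, 100 mm long along the point's y axis, its middle 38 mm above the deck. The point's x axis lies along the travel (inward). The spindle row is 120 mm behind the bar. With the carriage home, the clear hood's front edge is about 63 mm behind the bar and its roof 59 mm higher than the bar; the hood keeps wheels from being loaded there.
- carriage (a joint): how far the carriage is pulled out from under the hood towards the robot, m: 0 = fully home against its stop, 0.125 = fully out against the other stop. It slides level along the handle point's x axis and takes 2 to 4 N when unclamped.
- clamp_grip (a point): centre of the black T-bar clamp knob at the carriage's front right corner (rides with the carriage): an upright bar 52 mm long along the point's x axis, 13 mm thick, 26 mm tall, its underside 16 mm above the deck; one end is red. It turns about the vertical through this point.
- clamp (a joint): turn of the clamp knob, rad, growing clockwise seen from above: 0 = free (bar along the travel, red end at the green dot); its brake shoe meets the rail at about 0.75; 1.45 = stop (bar across the travel, red end at the red dot). Below 0.7 the carriage is free, above 1.0 it is locked. Turning takes 0.2 to 0.35 N m; it stays where it is left.
- spindle_left_seat (a point): left (+y) spindle, riding on the carriage: an upright steel shaft 23 mm thick, 68 mm tall, on a black drive disc 88 mm across. Point: on its axis, on top of the drive disc, where a wheel's underside rests when home; z up. A keyway 10 mm wide and 15 mm deep is cut right across the shaft's upper end along the point's x axis; white marks on the disc lie the same way.
- spindle_middle_seat (a point): middle spindle, 110 mm from its neighbours, else like the left one. Its gear holds each spindle where it stands (0.8 N m to turn it); every start has other keyway directions. A wheel lowered over the shaft stops 12 mm above home, tabs on the shaft's end, unless its tabs lie along the keyway (x axes parallel or opposite, to about 8 degrees).
- spindle_right_seat (a point): right (-y) spindle, else like the left one. With its tabs in the keyway a wheel goes right down: its underside on the drive disc, the hub's top flush with the shaft's end, the wheel's point 34 mm above this one. Clearances are 1.5 mm all round; the top 4 mm of the shaft is narrower, to lead the bore on.
- wheel_a_mid (a point): wheel with blue tube caps (may be absent). Point: on its axis, half-way up, 34 mm above the underside; z up. A wheel is a grey round rack 100 mm across, 68 mm tall, 0.13 to 0.21 kg, upright on its flat underside. Six tubes stand in it, caps 42 mm above the underside. In the middle rises an eight-sided hub, 40 mm across flats (flats face along x, y and the diagonals), free to grip from 44 to 68 mm up.
- wheel_b_mid (a point): wheel with red tube caps (may be absent), else like wheel_a. Bore: 26 mm, right through the hub. Two brass tabs in the top of the bore, opposite each other along the wheel's x axis, 7 mm wide and 12 mm deep (56 to 68 mm above the underside), reach in from the bore's wall to 5 mm from the axis.
- wheel_c_mid (a point): wheel with yellow tube caps (may be absent), else like wheel_a and wheel_b. White marks on hub and rack show the direction of the tabs (x axis). Half a turn makes no difference: the tabs fit either way round.
- wash_bottle: bystander: white wash bottle, 68 mm across, 170 mm tall; origin at its underside
- mug: bystander: red mug, 80 mm across, 90 mm tall; origin at its underside
- slide_box: bystander: black slide box, 80 x 150 x 34 mm; origin at its underside
- slide_carton: bystander: yellow carton of slides, 90 x 60 x 55 mm; origin at its underside
- dish_cream: bystander: cream culture dish, 89 mm across, 15 mm tall; origin at its underside
- dish_green: bystander: green culture dish, 89 mm across, 15 mm tall; origin at its underside
- marker: bystander: blue marker pen, 120 mm long, 16 mm thick, lying flat; origin at its underside
Things that resemble listed ones, but are neither listed nor needed, are in the scene too. What is shaped like the part that bears wheel_b_mid but orange or purple is not meant. Leave any green look-alike of the part that bears wheel_a_mid alone.

How it is judged:
On the way, in this order (a step that is already met when the one before it is completed fails the run):
1. the clamp knob is turned free (below 0.7 rad) (value of joint clamp below 0.7 rad), for 0.2 s.
2. the carriage is pulled right out (0.11 m or more) (value of joint carriage above 0.11 m), for 0.2 s.
3. every wheel that is present sits fully home on a spindle (((horizontal distance between wheel_a_mid and spindle_left_seat below 0.005 m and z of wheel_a_mid in the frame of spindle_left_seat between 0.029 and 0.039 m and angle between wheel_a_mid's own z axis and vertical below 0.08 rad) or (horizontal distance between wheel_a_mid and spindle_middle_seat below 0.005 m and z of wheel_a_mid in the frame of spindle_middle_seat between 0.029 and 0.039 m and angle between wheel_a_mid's own z axis and vertical below 0.08 rad) or (horizontal distance between wheel_a_mid and spindle_right_seat below 0.005 m and z of wheel_a_mid in the frame of spindle_right_seat between 0.029 and 0.039 m and angle between wheel_a_mid's own z axis and vertical below 0.08 rad)) and ((horizontal distance between wheel_b_mid and spindle_left_seat below 0.005 m and z of wheel_b_mid in the frame of spindle_left_seat between 0.029 and 0.039 m and angle between wheel_b_mid's own z axis and vertical below 0.08 rad) or (horizontal distance between wheel_b_mid and spindle_middle_seat below 0.005 m and z of wheel_b_mid in the frame of spindle_middle_seat between 0.029 and 0.039 m and angle between wheel_b_mid's own z axis and vertical below 0.08 rad) or (horizontal distance between wheel_b_mid and spindle_right_seat below 0.005 m and z of wheel_b_mid in the frame of spindle_right_seat between 0.029 and 0.039 m and angle between wheel_b_mid's own z axis and vertical below 0.08 rad)) and ((horizontal distance between wheel_c_mid and spindle_left_seat below 0.005 m and z of wheel_c_mid in the frame of spindle_left_seat between 0.029 and 0.039 m and angle between wheel_c_mid's own z axis and vertical below 0.08 rad) or (horizontal distance between wheel_c_mid and spindle_middle_seat below 0.005 m and z of wheel_c_mid in the frame of spindle_middle_seat between 0.029 and 0.039 m and angle between wheel_c_mid's own z axis and vertical below 0.08 rad) or (horizontal distance between wheel_c_mid and spindle_right_seat below 0.005 m and z of wheel_c_mid in the frame of spindle_right_seat between 0.029 and 0.039 m and angle between wheel_c_mid's own z axis and vertical below 0.08 rad))), for 0.2 s.
4. the carriage is pushed fully home (within 6 mm) (value of joint carriage below 0.006 m), for 0.2 s.
At the end, for the whole second after the job is handed in: Every wheel present sits home on a spindle (within 5 mm of the axis, its underside within 5 mm of the drive disc - unkeyed it would stand 12 mm high - and within 4.5 degrees of upright), at rest; the carriage is within 6 mm of fully home and the clamp knob is turned to 1.0 rad or more (locked) (all of step 3 and value of joint carriage below 0.006 m and value of joint clamp above 1 rad and velocity of joint carriage below 0.01 m/s and linear speed of each of wheel_a, wheel_b, wheel_c below 0.02 m/s); the robot touches nothing.
It fails at once if the carriage is dragged against the tightened clamp (faster than 30 mm/s with the knob beyond 0.95 rad) (value of joint clamp above 0.95 rad and (velocity of joint carriage above 0.03 m/s or velocity of joint carriage below -0.03 m/s)).
It fails at once if a tube wheel is tipped over (more than 60 degrees) (angle between any of wheel_a_mid, wheel_b_mid, wheel_c_mid's own z axis and vertical above 1.05 rad).
It fails at once if another thing on the bench is shoved more than 60 mm (distance of any of wash_bottle, mug, slide_box, slide_carton, dish_cream, dish_green, marker from where it was at the start of the episode above 0.06 m).
It fails at once if the wash bottle or the mug is knocked over (angle between any of wash_bottle, mug's own z axis and vertical above 0.6 rad).
Of wheel_a, wheel_b, wheel_c only 2 to 3 are there at a start; the rules pass over those that are not, and their reading is None.
At some moment in a run one of wheel_a, wheel_b, wheel_c may be knocked a few centimetres aside while the robot is not near it.
It also fails if it takes over 210 s, if anything falls off the work surface, if the arm or the gripper's body presses on something with over 40 N, if the wrist force passes 120 N, or if a joint passes its speed limit or range.

### The arm

A 6-joint arm with a two-finger parallel gripper is mounted at the origin on the work surface. World frame = base frame: x ahead of the robot, y to its left, z up, the work surface at z = 0. Lengths are in m, angles in rad, forces in N, time in s.
With the tool pointing down it reaches from about 0.275 to 0.825 m from the base axis. Payload 5.2 kg.
Tool frame: the origin (TCP) lies on the mounting face of the last link; the fingertips stand 186 mm ahead of it and the grasp point (between the pads) lies 167 mm ahead of it (env.tcp_to_grasp is the distance from the TCP to the grasp point, in m); z points along the fingers, y is the line along which they close (so a half turn about z gives the same grasp; the last joint's range is limited). The gripper opens to 93 mm and grips with 3 to 60 N. Pads are 15 mm wide; open, the fingers measure 128 mm over their backs; the gripper's body (75 mm by 188 mm) begins 65 mm behind the grasp point.
Start: joints at [1.048, 0.259, 1.535, -0, 1.348, -0.203], TCP at [0.173, 0.522, 0.405] pointing down, gripper open.
Joint ranges: [-3.14, 3.14], [-0.91, 2.08], [0.19, 2.58], [-1.22, 4.36], [0.22, 2.71], [-3.12, 3.12]. Speed limits (rad/s): [2.57, 2.57, 3.14, 3.14, 3.14, 3.14].

### API

Orientations are given as a unit quaternion [x, y, z, w].
In Python, from workcell import readout, cams, env, trace gives the robot as it stands. The module is installed in compiled form; this text tells all that it offers.
- The arm moves only by the shell command python3 -m jog 'ROWS'. ROWS is a JSON object of lists of equal length, an entry for each row: "linear": the shift along the tool's x, y, z normalised to -1 to 1, where 1 is 0.12 m, a list of three; "turn": the turn, a rotation vector about the tool's x, y, z normalised to -1 to 1, where 1 is pi rad, a list of three; "claw": the opening, from 0 (shut) to 1 (fully open). A call has 1 to 20 rows; each row is the pose to reach, as a shift and turn from the pose commanded when the call began, along the tool's axes at that moment, turning the shorter way round; what a row does not reach only later rows make up. A row lasts 1/8 s, in which the tool goes at most 62.5 mm and 10.7 degrees, less where a joint would pass 70% of its speed; a pose out of reach is approached as far as the arm can. A call with a number of a shift or a turn outside -1 to 1 is refused whole. A call with a gripper value outside its range is refused whole. The fingers move at their own pace and stop on an object; the grip force is fixed at half the most. Time passes only in rows, so rows that repeat a pose let the fingers close. It gives the time, the measured TCP pose, the force, the opening and the grip force at its end, in the units of the state.
- readout.read_state(): the state, without advancing time (a new reading comes with each control period).
- cams.read_camera(name): name is "side" or "top"; returns the picture (400x640x3 uint8, blue, green, red); there is no depth.
- cams.camera_info(name): a dict with "mtx" (3x3 intrinsics, pixels), "view" (4x4, takes a point from world to camera coordinates). Camera axes: x right, y down, z forward; pixel columns grow to the right and rows downward; lengths in m; the calibration is good to about 2 mm. A picture is of the moment at which its call begins. camera_info takes no time and is no camera call.
- env.finish_job(): hands the job in; it is judged then, once.
Trained networks look in the newest picture that a camera, given by its name, has taken for a name from the list of things; names that differ only in an ending like _2 or _b are one class to them, and where a whole thing is asked for, a point or a joint stands for the part that bears it (a point fixed in the world has none). Each returns a list of dicts, best first, with "score" (0 to 1); they miss things now and then, are a little off and sometimes report something else, mostly with a low value. They report only what shows in the picture. A call takes as long as a camera call. They do not tell look-alikes from the thing itself.
- trace(query, camera): "region" (400x640 bool, what is visible of it) and "bbox" ([left, top, right, bottom] in pixels, round what is visible of it).
The state is a dict: "t": time; "qpos": joint angles; "joint_velocities": joint speeds; "joint_efforts": joint torques, N m; "tcp_pos": TCP position; "tcp_rot": TCP orientation; "contact_force": force on the tool from outside, world axes, zero at the start; "moment": the same for the moment, N m; "finger_gap": finger opening in m; "gripper_force": force on a finger pad.
Only numpy, scipy, OpenCV 4.12 (cv2) and the standard library are available. Lean on these libraries where they do the work, as an engineer would, in place of code of your own. Each camera call takes 0.05 s, during which the arm holds its last target. There are 200 camera calls.

## Working session

There is one attempt and no reset: what is moved stays moved. The work goes in short steps, Python scripts to look and compute and a shell command to move; the robot and the scene stay as the last step left them, time stands still between calls to the robot, and variables do not carry over. Pictures are saved under pics/ and viewed, at most 14 in all, crops included, and the job is handed in when it is done.

```bash
mkdir -p pics; python3 - <<'E'
from workcell import readout,cams,env
import cv2,numpy as np
s=readout.read_state();print(s['t'],s['tcp_pos'],s['tcp_rot'],s['finger_gap'],env.tcp_to_grasp)
for n in('side','top'):
    im=cams.read_camera(n);cv2.imwrite(f'pics/{n}0.png',im);i=cams.camera_info(n);print(n,np.round(i['mtx'],1).tolist(),np.round(i['view'],4).tolist())
E
```

```text
0.0 [0.17276522 0.52194359 0.40389564] [ 1.59194739e-01  9.87246768e-01 -8.63913395e-04 -3.28888947e-04] 0.09299712293054165 0.1673
side [[473.1, 0.0, 316.2], [0.0, 473.1, 193.2], [0.0, 0.0, 1.0]] [[0.825, -0.565, -0.0098, -0.4342], [-0.3498, -0.497, -0.7941, 0.2531], [0.4438, 0.6586, -0.6077, 1.6176], [0.0, 0.0, 0.0, 1.0]]
top [[429.8, 0.0, 316.3], [0.0, 429.8, 198.3], [0.0, 0.0, 1.0]] [[-0.0118, -0.9997, -0.0208, 0.0203], [-0.9985, 0.0129, -0.0536, 0.5185], [0.0539, 0.0201, -0.9983, 1.653], [0.0, 0.0, 0.0, 1.0]]
```

View pics/top0.png

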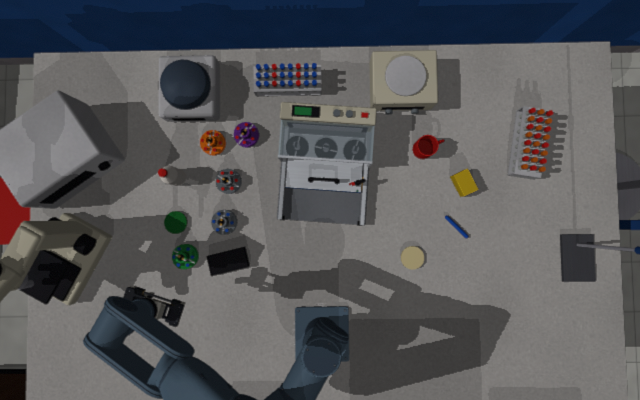

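View pics/side0.png

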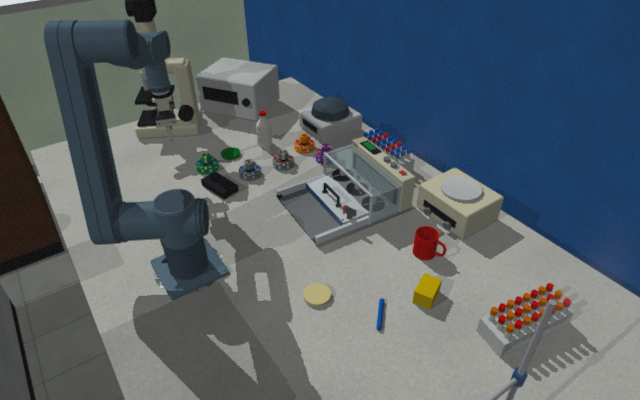

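```bash
cat > h.py <<'E'
from workcell import readout,cams,env,trace
import cv2,numpy as np
from scipy.spatial.transform import Rotation as R
def ray(n,uv,z):
    i=cams.camera_info(n);V=np.array(i['view']);K=np.array(i['mtx'])
    d=V[:3,:3].T@np.linalg.inv(K)@[uv[0],uv[1],1];c=-V[:3,:3].T@V[:3,3]
    return c+d*(z-c[2])/d[2]
def proj(n,p):
    i=cams.camera_info(n);V=np.array(i['view']);q=np.array(i['mtx'])@(V[:3,:3]@np.array(p)+V[:3,3]);return q[:2]/q[2]
def tcp():
    s=readout.read_state();return np.array(s['tcp_pos']),R.from_quat(s['tcp_rot']),s
def crop(im,x0,y0,x1,y1,k,f):
    cv2.imwrite(f,cv2.resize(im[y0:y1,x0:x1],None,fx=k,fy=k,interpolation=cv2.INTER_CUBIC))
E
python3 - <<'E'
from h import *
im=cv2.imread('pics/top0.png')
a=cv2.resize(im[120:245,195:275],None,fx=4.5,fy=4.5,interpolation=cv2.INTER_CUBIC)
b=cv2.resize(im[120:245,270:385],None,fx=3.6,fy=4.5,interpolation=cv2.INTER_CUBIC)
cv2.imwrite('pics/c1.png',np.hstack([a,b]))
cams.read_camera('top');cams.read_camera('side')
for c in('top','side'):
  for q in('wheel_a_mid','clamp_grip','handle','spindle_left_seat'):
    for r in trace(q,c)[:6]:
        m=np.argwhere(r['region']);print(c,q,round(r['score'],2),r['bbox'],m.mean(0)[::-1].round(1),len(m))
E
```

```text
top wheel_a_mid 0.8 [212.4, 209.2, 238.0, 236.5] [223.5 221.8] 514
top wheel_a_mid 0.7 [174.2, 246.4, 197.5, 269.5] [185.  256.5] 510
top clamp_grip 0.43 [351.5, 181.6, 362.2, 183.1] [357.2 182.3] 51
top handle 0.75 [288.3, 160.8, 364.9, 197.8] [324.3 175.3] 2268
top spindle_left_seat 0.24 [159.7, 165.5, 185.5, 188.5] [172.4 175.5] 407
side wheel_a_mid 0.57 [235.3, 158.4, 260.2, 183.4] [250.  170.6] 368
side wheel_a_mid 0.57 [197.2, 152.8, 216.7, 175.5] [206.8 164.7] 339
side clamp_grip 0.6 [221.9, 148.2, 239.7, 161.1] [230.5 153.9] 177
side clamp_grip 0.28 [300.9, 282.7, 329.9, 309.3] [316.6 294.2] 547
side handle 0.85 [309.8, 169.8, 372.1, 223.5] [340.3 196.3] 2048
side spindle_left_seat 0.65 [331.8, 170.1, 346.6, 182.6] [339.6 175.8] 112
side spindle_left_seat 0.19 [412.5, 227.5, 446.3, 264.3] [427.4 243.7] 830
```

View pics/c1.png

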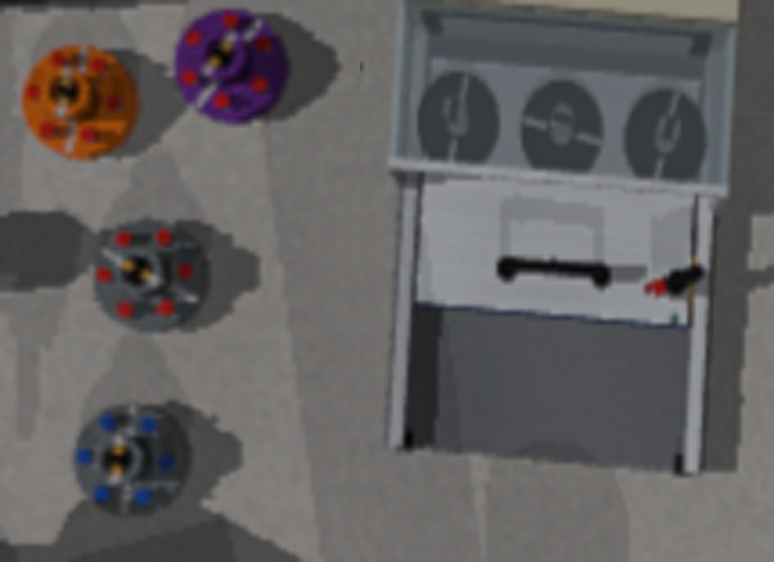

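Grey wheels: blue caps at (224,222) is wheel_a and red caps at (229,181) is wheel_b. The orange (212,142), purple (246,134) and green (185,257) ones are look-alikes, and there is no yellow wheel. The clamp knob is at ~(357,182), bar across the travel (locked), and the handle bar runs (310,179)-(337,181).

```bash
python3 - <<'E'
from h import *
im=cv2.imread('pics/side0.png');crop(im,300,145,400,245,6,'pics/c2.png')
E
```

```text
(no output)
```

View pics/c2.png

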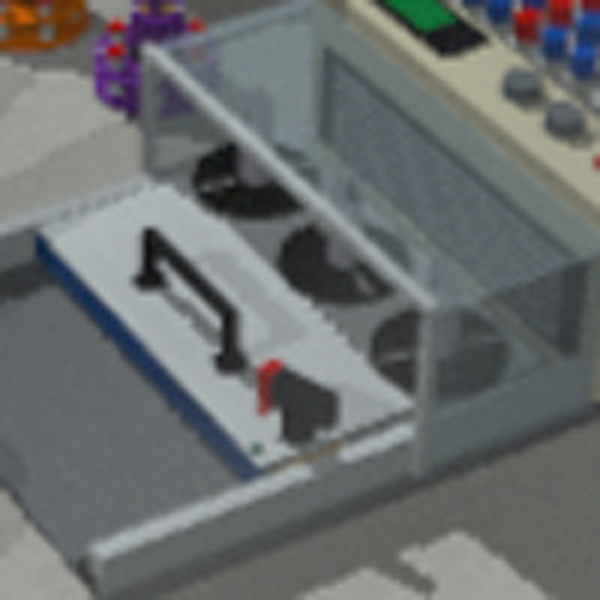

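```bash
cat >> h.py <<'E'
def tri(a,b):
    P=[]
    for n in('top','side'):
        i=cams.camera_info(n);P.append(np.array(i['mtx'])@np.array(i['view'])[:3])
    X=cv2.triangulatePoints(P[0],P[1],np.array(a,float).reshape(2,1),np.array(b,float).reshape(2,1)).ravel();X=X[:3]/X[3]
    return X.round(4),np.round(proj('top',X)-a,1)
E
python3 - <<'E'
from h import *
print(tri((310.3,179.3),(325,183.8)),tri((337.2,181.1),(338.7,195.3)))
def px(x,y):return(270+(x-360)/3.6,120+y/4.5)
def pw(x,y):return(195+x/4.5,120+y/4.5)
print('clamp',tri((357.7,182),(350.3,210.5)))
for z in(.08,.1,.12):
  print(z,[ray('top',px(*p),z).round(4) for p in((505,267),(602,275),(655,287),(697,272))])
for z in (0.0,.03,.05):print(z,[ray('top',px(*p),z).round(4) for p in((400,445),(410,172),(690,470),(710,195),(415,303),(685,325))])
# disc marks
for z in(.05,.07):print('disc',z,[ray('top',px(*p),z).round(3) for p in((458,120),(562,128),(665,136))])
print('wheels',[(ray('top',pw(*p),z)).round(4) for p,z in(((152,276),.03),((132,459),.03),((138,268),.068),((120,458),.068))])
E
```

```text
(array([0.5884, 0.0323, 0.0855]), array([ 0.4, -0.6])) (array([ 0.5799, -0.0677,  0.0956]), array([ 0.5, -0.8]))
clamp (array([ 0.5769, -0.1445,  0.0751]), array([ 0.4, -0.6]))
0.08 [array([0.5865, 0.0341, 0.08  ]), array([ 0.5785, -0.0664,  0.08  ]), array([ 0.5677, -0.1211,  0.08  ]), array([ 0.5796, -0.1647,  0.08  ])]
0.1 [array([0.5846, 0.0334, 0.1   ]), array([ 0.5766, -0.0658,  0.1   ]), array([ 0.566 , -0.1198,  0.1   ]), array([ 0.5777, -0.1628,  0.1   ])]
0.12 [array([0.5826, 0.0327, 0.12  ]), array([ 0.5747, -0.0652,  0.12  ]), array([ 0.5643, -0.1185,  0.12  ]), array([ 0.5758, -0.161 ,  0.12  ])]
0.0 [array([0.4408, 0.1525, 0.    ]), array([0.6793, 0.1398, 0.    ]), array([ 0.4155, -0.1613,  0.    ]), array([ 0.6543, -0.1872,  0.    ]), array([0.5643, 0.1352, 0.    ]), array([ 0.5412, -0.1581,  0.    ])]
0.03 [array([0.4406, 0.1494, 0.03  ]), array([0.6748, 0.1369, 0.03  ]), array([ 0.4157, -0.1588,  0.03  ]), array([ 0.6502, -0.1842,  0.03  ]), array([0.5619, 0.1324, 0.03  ]), array([ 0.5392, -0.1556,  0.03  ])]
0.05 [array([0.4405, 0.1474, 0.05  ]), array([0.6718, 0.135 , 0.05  ]), array([ 0.4159, -0.1571,  0.05  ]), array([ 0.6475, -0.1822,  0.05  ]), array([0.5602, 0.1306, 0.05  ]), array([ 0.5378, -0.154 ,  0.05  ])]
disc 0.05 [array([0.716, 0.084, 0.05 ]), array([ 0.707, -0.027,  0.05 ]), array([ 0.698, -0.136,  0.05 ])]
disc 0.07 [array([0.712, 0.082, 0.07 ]), array([ 0.704, -0.027,  0.07 ]), array([ 0.695, -0.134,  0.07 ])]
wheels [array([0.5881, 0.3511, 0.03  ]), array([0.4313, 0.3684, 0.03  ]), array([0.5913, 0.3543, 0.068 ]), array([0.4322, 0.3695, 0.068 ])]
```

```bash
cat >> h.py <<'E'
def yang():
    p,r,s=tcp();y=r.apply([0,1,0]);return np.degrees(np.arctan2(y[1],y[0]))
def to(g,ang):
    """grasp target xyz and world angle (deg, mod 180) of closing line -> tool shift/turn in row units"""
    p,r,s=tcp();t=np.array(g)+[0,0,env.tcp_to_grasp]
    d=(ang-yang()+90)%180-90
    z=r.apply([0,0,1]);tl=r.inv().apply(t-p)/.12
    print('t',round(s['t'],2),'grasp',(p+z*env.tcp_to_grasp).round(4),'yang',round(yang(),2),'tilt',np.round(z[:2],4),'| linear',tl.round(3),'turn z',round(-d/180,4),'q6',round(s['qpos'][5],2),'gap',round(s['finger_gap'],4),'F',np.round(s['contact_force'],1))
E
R='{"linear":[[-0.98,-0.84,0],[-0.98,-0.84,0],[-0.98,-0.84,0],[-0.98,-0.84,0]],"turn":[[0,0,0],[0,0,0],[0,0,0],[0,0,0]],"claw":[0.45,0.45,0.45,0.45]}'
python3 -m jog '{"linear":[[-0.98,-0.84,0],[-0.98,-0.84,0],[-0.98,-0.84,0],[-0.98,-0.84,0]],"turn":[[0,0,0],[0,0,0],[0,0,0],[0,0,0]],"claw":[0.45,0.45,0.45,0.45]}'
python3 -c "
from h import *
to((.573,-.143,.15),15.3)"
```

```text
t: 1.1
tcp_pos: [0.2537, 0.3882, 0.4051]
tcp_rot: [0.161, 0.987, 0.0, 0.0]
contact_force: [-1.2, 0.1, 0.5]
finger_gap: 0.0573
gripper_force: 0.0
t 1.1 grasp [0.2537 0.3883 0.2378] yang 71.48 tilt [0.0005 0.0003] | linear [-3.929 -3.353  0.731] turn z 0.3121 q6 -0.5 gap 0.0573 F [-1.2  0.1  0.5]
```

```bash

python3 -m jog '{"linear":[[-0.98,-0.84,0],[-0.98,-0.84,0],[-0.98,-0.84,0],[-0.98,-0.84,0]],"turn":[[0,0,0],[0,0,0],[0,0,0],[0,0,0]],"claw":[0.45,0.45,0.45,0.45]}' >/dev/null
python3 -m jog '{"linear":[[-0.98,-0.84,0],[-0.98,-0.84,0],[-0.98,-0.84,0],[-0.98,-0.84,0]],"turn":[[0,0,0],[0,0,0],[0,0,0],[0,0,0]],"claw":[0.45,0.45,0.45,0.45]}' >/dev/null
python3 -m jog '{"linear":[[-0.98,-0.84,0],[-0.98,-0.84,0],[-0.98,-0.84,0],[-0.98,-0.84,0]],"turn":[[0,0,0],[0,0,0],[0,0,0],[0,0,0]],"claw":[0.45,0.45,0.45,0.45]}' >/dev/null
python3 -m jog '{"linear":[[-0.98,-0.84,0],[-0.98,-0.84,0],[-0.98,-0.84,0],[-0.98,-0.84,0],[-0.98,-0.84,0],[-0.98,-0.84,0],[-0.98,-0.84,0],[-0.98,-0.84,0]],"turn":[[0,0,0.31],[0,0,0.31],[0,0,0.31],[0,0,0.31],[0,0,0.31],[0,0,0.31],[0,0,0.31],[0,0,0.31]],"claw":[0.45,0.45,0.45,0.45,0.45,0.45,0.45,0.45]}' >/dev/null
python3 -c "
from h import *
to((.573,-.143,.15),15.3)"
```

```text
t 3.6 grasp [ 0.5726 -0.1402  0.2376] yang 16.05 tilt [0.0001 0.0001] | linear [-0.023 -0.004  0.73 ] turn z 0.0042 q6 -0.71 gap 0.0417 F [ 0.6  0.2 -0.9]
```

```bash

python3 -m jog '{"linear":[[-0.02,0,0.5],[-0.02,0,0.9],[-0.02,0,0.9],[-0.02,0,0.9]],"turn":[[0,0,0],[0,0,0],[0,0,0],[0,0,0]],"claw":[0.4,0.4,0.4,0.4]}' >/dev/null
python3 - <<'E'
from h import *
to((.573,-.143,.092),15.3)
a=cams.read_camera('side')[120:245,300:400];b=cams.read_camera('top')[130:230,300:400]
cv2.imwrite('pics/c3.png',np.hstack([cv2.resize(a,(400,500),interpolation=2),cv2.resize(b,(400,500),interpolation=2)]))
E
```

```text
t 4.1 grasp [ 0.5744 -0.1439  0.1313] yang 15.91 tilt [ 0.0021 -0.0009] | linear [ 0.009 -0.007  0.327] turn z 0.0034 q6 -0.71 gap 0.0371 F [-0.   0.3 -0.1]
```

View pics/c3.png

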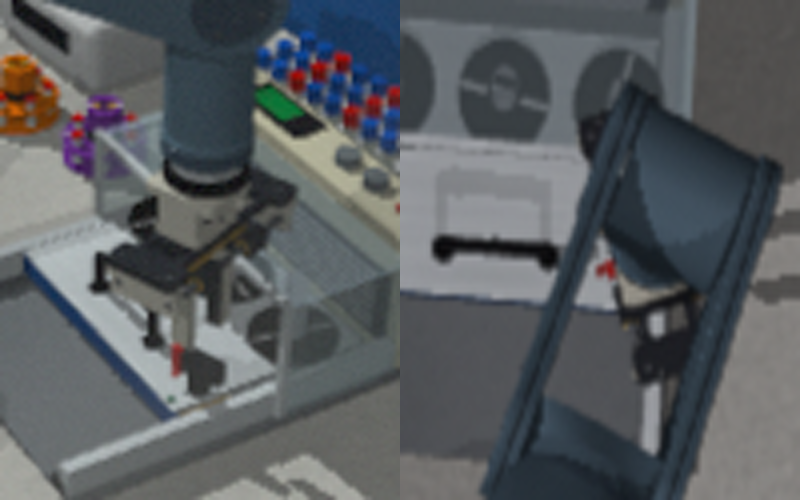

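The open fingers straddle the knob at side crop (200,365), and the gripper body clears the hood. Descending.

```bash

python3 -m jog '{"linear":[[0,0,0.15],[0,0,0.25],[0,0,0.31],[0,0,0.31]],"turn":[[0,0,0],[0,0,0],[0,0,0],[0,0,0]],"claw":[0.4,0.4,0.4,0.4]}'
python3 -m jog '{"linear":[[0,0,0],[0,0,0],[0,0,0],[0,0,0],[0,0,0]],"turn":[[0,0,0],[0,0,0],[0,0,0],[0,0,0],[0,0,0]],"claw":[0.1,0,0,0,0]}'
python3 -c "
from h import *
to((.573,-.143,.092),15.3)"
```

```text
t: 4.7
tcp_pos: [0.5733, -0.1435, 0.2594]
tcp_rot: [0.603, 0.798, -0.0, -0.0]
contact_force: [-0.1, -0.1, 0.0]
finger_gap: 0.0373
gripper_force: 0.0
t: 5.32
tcp_pos: [0.5742, -0.1432, 0.26]
tcp_rot: [0.603, 0.798, 0.001, 0.001]
contact_force: [4.1, 2.2, -1.9]
finger_gap: 0.0131
gripper_force: 30.0
t 5.33 grasp [ 0.5748 -0.1433  0.0927] yang 15.89 tilt [ 0.0031 -0.0001] | linear [ 0.005 -0.009  0.005] turn z 0.0033 q6 -0.71 gap 0.0131 F [ 4.1  2.2 -1.9]
```

```bash

python3 -m jog '{"linear":[[0,0,0],[0,0,0],[0,0,0],[0,0,0],[0,0,0],[0,0,0],[0,0,0],[0,0,0],[0,0,0]],"turn":[[0,0,-0.05],[0,0,-0.1],[0,0,-0.15],[0,0,-0.2],[0,0,-0.25],[0,0,-0.3],[0,0,-0.34],[0,0,-0.36],[0,0,-0.36]],"claw":[0,0,0,0,0,0,0,0,0]}'
python3 -c "
from h import *
print(readout.read_state()['moment'])
to((.573,-.143,.092),85.4)"
```

```text
t: 6.45
tcp_pos: [0.5736, -0.1438, 0.26]
tcp_rot: [0.082, 0.997, -0.0, 0.001]
contact_force: [1.2, -0.7, 0.5]
finger_gap: 0.0128
gripper_force: 30.0
[-0.2091095  -0.2880999   0.01161146]
t 6.45 grasp [ 0.5738 -0.1439  0.0927] yang 80.63 tilt [ 0.0013 -0.0008] | linear [0.006 0.006 0.005] turn z -0.0265 q6 -1.84 gap 0.0128 F [ 1.2 -0.7  0.5]
```

```bash

python3 -m jog '{"linear":[[0,0,0],[0,0,0],[0,0,0],[0,0,-0.3],[0,0,-0.6],[0,0,-0.6],[0,0,-0.6]],"turn":[[0,0,0],[0,0,0],[0,0,0],[0,0,0],[0,0,0],[0,0,0],[0,0,0]],"claw":[0.4,0.4,0.4,0.4,0.4,0.4,0.4]}' >/dev/null
python3 -c "
from h import *
to((.582,-.0165,.15),-4.6)"
```

```text
t 7.33 grasp [ 0.5728 -0.1432  0.1636] yang 80.67 tilt [-0.0009  0.0004] | linear [0.097 1.055 0.114] turn z 0.4737 q6 -1.84 gap 0.0375 F [ 0.1 -0.7 -0.3]
```

```bash

python3 -m jog '{"linear":[[0.1,0.5,0],[0.1,1,0],[0.1,1,0],[0.1,1,0],[0.1,1,0],[0.1,1,0],[0.1,1,0],[0.1,1,0],[0.1,1,0],[0.1,1,0]],"turn":[[0,0,0.474],[0,0,0.474],[0,0,0.474],[0,0,0.474],[0,0,0.474],[0,0,0.474],[0,0,0.474],[0,0,0.474],[0,0,0.474],[0,0,0.474]],"claw":[0.4,0.4,0.4,0.4,0.4,0.4,0.4,0.4,0.4,0.4]}' >/dev/null
python3 -c "
from h import *
to((.582,-.0165,.095),-4.6)"
```

```text
t 8.57 grasp [ 0.5803 -0.023   0.1633] yang -4.45 tilt [-0.0018  0.0004] | linear [0.056 0.008 0.569] turn z 0.0008 q6 -0.15 gap 0.0375 F [ 0.6 -0.5  0.1]
```

```bash

python3 -m jog '{"linear":[[0.05,0.01,0.3],[0.05,0.01,0.5],[0.05,0.01,0.57],[0.05,0.01,0.57],[0.05,0.01,0.57],[0.05,0.01,0.57],[0.05,0.01,0.57],[0.05,0.01,0.57]],"turn":[[0,0,0],[0,0,0],[0,0,0],[0,0,0],[0,0,0],[0,0,0],[0,0,0],[0,0,0]],"claw":[0.4,0.4,0.4,0.4,0,0,0,0]}'
python3 -c "
from h import *
to((.582,-.0165,.095),-4.6)"
```

```text
t: 9.57
tcp_pos: [0.5831, -0.0173, 0.264]
tcp_rot: [0.735, 0.678, 0.001, 0.001]
contact_force: [1.7, 0.8, 4.3]
finger_gap: 0.011
gripper_force: 30.0
t 9.57 grasp [ 0.5835 -0.0174  0.0967] yang -4.64 tilt [ 0.0024 -0.0004] | linear [ 0.006 -0.01   0.014] turn z -0.0002 q6 -0.14 gap 0.011 F [1.7 0.8 4.3]
```

```bash

python3 -m jog '{"linear":[[0,-0.15,0],[0,-0.3,0],[0,-0.45,0],[0,-0.6,0],[0,-0.75,0],[0,-0.9,0],[0,-1,0],[0,-1,0]],"turn":[[0,0,0],[0,0,0],[0,0,0],[0,0,0],[0,0,0],[0,0,0],[0,0,0],[0,0,0]],"claw":[0,0,0,0,0,0,0,0]}'
python3 -m jog '{"linear":[[0,-0.03,0],[0,-0.06,0],[0,-0.06,0],[0,-0.06,0]],"turn":[[0,0,0],[0,0,0],[0,0,0],[0,0,0]],"claw":[0,0,0,0]}'
python3 -c "
from h import *
to((.582,-.0165,.095),-4.6)"
```

```text
t: 10.58
tcp_pos: [0.4624, -0.0073, 0.264]
tcp_rot: [0.735, 0.678, 0.0, 0.0]
contact_force: [-1.4, 1.8, 9.2]
finger_gap: 0.0108
gripper_force: 30.0
t: 11.08
tcp_pos: [0.46, -0.0073, 0.2641]
tcp_rot: [0.736, 0.677, 0.005, 0.005]
contact_force: [18.5, 4.0, -12.0]
finger_gap: 0.0112
gripper_force: 30.0
t 11.07 grasp [ 0.4621 -0.0073  0.0968] yang -4.73 tilt [ 0.0131 -0.0005] | linear [0.007 1.02  0.028] turn z -0.0007 q6 -0.18 gap 0.0112 F [ 18.5   4.  -12. ]
```

```bash

python3 -m jog '{"linear":[[0,0.03,0],[0,0.03,0],[0,0.03,0],[0,0.03,-0.3],[0,0.03,-0.6],[0,0.03,-1],[0,0.03,-1],[0,0.03,-1]],"turn":[[0,0,0],[0,0,0],[0,0,0],[0,0,0],[0,0,0],[0,0,0],[0,0,0],[0,0,0]],"claw":[0.4,0.4,0.4,0.4,0.4,0.4,0.4,0.4]}' >/dev/null
python3 -m jog '{"linear":[[0.5,0,-0.25],[1,0,-0.5],[1,0,-0.5]],"turn":[[0,0,0],[0,0,0],[0,0,0]],"claw":[0.7,0.7,0.7]}' >/dev/null
python3 -m jog '{"linear":[[0.5,0,0],[1,0,0],[1,0,0]],"turn":[[0,0,0],[0,0,0],[0,0,0]],"claw":[0.7,0.7,0.7]}' >/dev/null
python3 - <<'E'
from h import *
to((.431,.368,.15),0)
im=cams.read_camera('top');cv2.imwrite('pics/top1.png',im);cv2.imwrite('pics/side1.png',cams.read_camera('side'))
a=cv2.resize(im[150:250,200:250],(400,800),interpolation=2)[:600]
b=cv2.resize(im[140:230,280:380],(0,0),fx=4,fy=4,interpolation=2);b=np.vstack([b,np.zeros((240,400,3),np.uint8)])
cv2.imwrite('pics/c4.png',np.hstack([a,b]))
E
```

```text
t 12.82 grasp [0.4776 0.2343 0.2733] yang -4.38 tilt [-0.0042 -0.0005] | linear [ 1.081 -0.474  1.029] turn z -0.0243 q6 0.32 gap 0.0651 F [-0.4 -0.  -0.5]
```

View pics/c4.png

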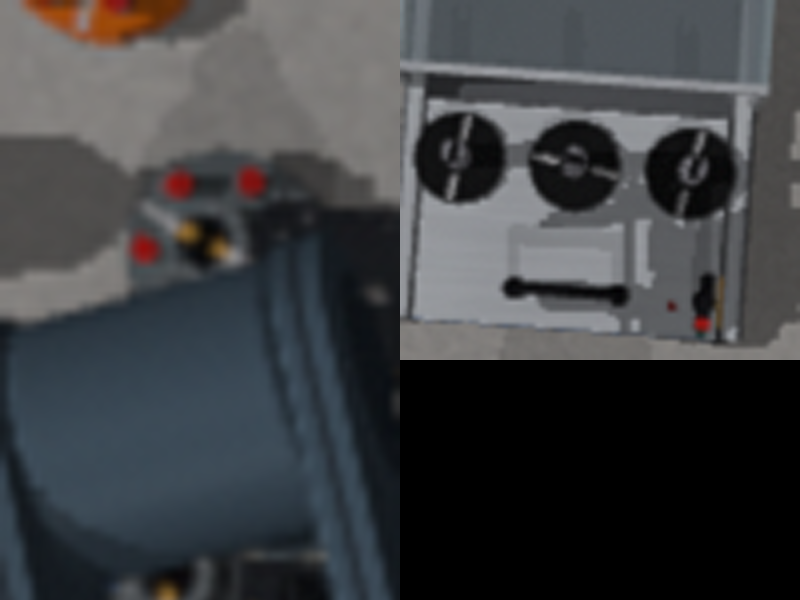

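```bash
python3 - <<'E'
from h import *
def brass(im,uv,z=.068):
    x,y=int(uv[0]),int(uv[1]);B=im.astype(float);pts=[];w=[]
    for j in range(y-9,y+10):
        for i in range(x-9,x+10):
            b,g,r=B[j,i]; v=(r+g)/2-b
            if v>25 and abs(r-g)<r*.45: pts.append(ray('top',(i,j),z)[:2]);w.append(v)
    return np.array(pts),np.array(w)
def pca(p,w):
    c=(p*w[:,None]).sum(0)/w.sum();q=(p-c)*w[:,None]**.5;u=np.linalg.svd(q,full_matrices=False);d=u[2][0]
    return c.round(4),round(np.degrees(np.arctan2(d[1],d[0]))%180,1),u[1].round(3),len(p)
im=cv2.imread('pics/top0.png')
for n,uv in(('blue',(222,222)),('red',(226,180))):print(n,pca(*brass(im,uv)))
im1=cv2.imread('pics/top1.png');print('red',pca(*brass(im1,(226,180))))
g=cv2.cvtColor(im1,6).astype(np.float32)
ps=np.radians(-4.7);ux=np.array([np.cos(ps),np.sin(ps)]);uy=np.array([-ux[1],ux[0]])
m=np.array([.4595,-.0073])+.12*ux
for z in(.06,.07):
  for k,n in((1,'L'),(0,'M'),(-1,'R')):
    c0=m+k*.11*uy;best=None
    # centre: darkness of the disc
    S={}
    for dx in np.arange(-.012,.0121,.002):
      for dy in np.arange(-.012,.0121,.002):
        a=np.radians(np.arange(0,360,6))
        def smp(r):
            P=np.array([proj('top',(c0[0]+dx+r*np.cos(t),c0[1]+dy+r*np.sin(t),z)) for t in a],np.float32)
            return cv2.remap(g,P[:,0].reshape(1,-1),P[:,1].reshape(1,-1),1).ravel()
        S[dx,dy]=(smp(.049).clip(0,90)-smp(.040).clip(0,90)).mean()
    (dx,dy)=max(S,key=S.get);c=c0+[dx,dy]
    a=np.radians(np.arange(0,360,2));acc=0
    for r in(.026,.03,.034,.037):
        P=np.array([proj('top',(c[0]+r*np.cos(t),c[1]+r*np.sin(t),z)) for t in a],np.float32)
        acc=acc+cv2.remap(g,P[:,0].reshape(1,-1),P[:,1].reshape(1,-1),1).ravel()
    w=(acc-np.percentile(acc,60)).clip(0);ang=np.degrees(np.angle((w*np.exp(2j*a)).sum()))/2%180
    h=[a[np.argsort(-np.where((np.cos(a-np.radians(ang))*s>.8),w,0))[:5]] for s in(1,-1)]
    print(z,n,'pred',c0.round(4),'off',(dx.round(3),dy.round(3)),'ang',ang.round(1),[np.degrees(q).round() for q in h])
E
```

```text
blue (array([0.4325, 0.3731]), np.float64(174.8), array([0.202, 0.056]), 12)
red (array([0.5919, 0.3583]), np.float64(62.0), array([0.188, 0.045]), 11)
red (array([0.5919, 0.3584]), np.float64(62.0), array([0.19 , 0.045]), 11)Traceback (most recent call last):
  File "<stdin>", line 29, in <module>
  File "<stdin>", line 27, in smp
  File "h.py", line 9, in proj
    i=cams.camera_info(n);V=np.array(i['view']);q=np.array(i['mtx'])@(V[:3,:3]@np.array(p)+V[:3,3]);return q[:2]/q[2]
ValueError: time passes only in moves, steps and waits
```

```bash
sed -i "s/^def ray/INF={n:cams.camera_info(n) for n in('top','side')}\ndef ray/; s/=cams.camera_info(n);/=INF[n];/" h.py; cat > sp.py <<'E'
from h import *
def spindles(f,z=.06,ks=(1,0,-1),m0=(.4595,-.0073)):
    g=cv2.cvtColor(cv2.imread(f),6).astype(np.float32)
    ps=np.radians(-4.7);ux=np.array([np.cos(ps),np.sin(ps)]);uy=np.array([-ux[1],ux[0]]);m=np.array(m0)+.12*ux
    a=np.radians(np.arange(0,360,4))
    def smp(c,r):
        P=np.array([proj('top',(c[0]+r*np.cos(t),c[1]+r*np.sin(t),z)) for t in a],np.float32)
        return cv2.remap(g,P[:,:1],P[:,1:],1).ravel()
    for k in ks:
        c0=m+k*.11*uy
        G=[(dx,dy) for dx in np.arange(-.012,.0121,.002) for dy in np.arange(-.012,.0121,.002)]
        S=[(smp(c0+d,.049).clip(0,90)-smp(c0+d,.040).clip(0,90)).mean() for d in G];d=np.array(G[int(np.argmax(S))]);c=c0+d
        acc=sum(smp(c,r) for r in(.026,.03,.034,.037));w=(acc-np.percentile(acc,60)).clip(0)
        print(z,'LMR'[1-k],'pred',c0.round(4),'off',d.round(3),'ang',(np.degrees(np.angle((w*np.exp(2j*a)).sum()))/2%180).round(1))
E
python3 -c "
from sp import *
for z in(.055,.07): spindles('pics/top1.png',z)"
```

```text
0.055 L pred [0.5881 0.0925] off [0.004 0.002] ang 165.9
0.055 M pred [ 0.5791 -0.0171] off [0.004 0.002] ang 75.6
0.055 R pred [ 0.5701 -0.1268] off [0.004 0.002] ang 163.6
0.07 L pred [0.5881 0.0925] off [0.002 0.002] ang 166.1
0.07 M pred [ 0.5791 -0.0171] off [0.002 0.002] ang 75.3
0.07 R pred [ 0.5701 -0.1268] off [0.002 0.004] ang 163.2
```

```bash
cat > wh.py <<'E'
from h import *
def wheel(f,uv,col):
    im=cv2.imread(f).astype(float);x,y=uv;w=im[y-15:y+16,x-15:x+16];b,g,r=w[...,0],w[...,1],w[...,2]
    v=(b-np.maximum(r,g) if col=='b' else r-np.maximum(b,g));M=(v>30)
    if col=='r':M&=(r>1.8*g)
    n,l,st,c=cv2.connectedComponentsWithStats(M.astype(np.uint8),connectivity=4)
    P=[]
    for k in range(1,n):
        j,i=np.nonzero(l==k);q=v[j,i]
        if len(i)>2:P.append(ray('top',((i*q).sum()/q.sum()+x-15,(j*q).sum()/q.sum()+y-15),.041)[:2])
    P=np.array(P);A=np.c_[2*P,np.ones(len(P))];s=np.linalg.lstsq(A,(P**2).sum(1),rcond=None)[0]
    print(len(P),'circle',s[:2].round(4),'r',np.sqrt(s[2]+s[:2]@s[:2]).round(4),'mean',P.mean(0).round(4),'ang mod60',np.round(np.degrees(np.arctan2(*(P-s[:2]).T[::-1]))%180,0))
E
python3 -c "
from wh import *
wheel('pics/top0.png',(224,222),'b');wheel('pics/top0.png',(229,181),'r');wheel('pics/top1.png',(229,181),'r')"
```

```text
6 circle [0.4328 0.3737] r 0.0351 mean [0.4327 0.3739] ang mod60 [ 25. 146.  85.  84. 144.  24.]
6 circle [0.5913 0.3566] r 0.035 mean [0.5912 0.3567] ang mod60 [ 32. 152.  92.  91.  31. 152.]
3 circle [0.5904 0.3562] r 0.0356 mean [0.611 0.369] ang mod60 [ 32. 153.  91.]
```

```bash

python3 -m jog '{"linear":[[0.5,-0.17,0],[1,-0.33,0],[1,-0.33,0],[1,-0.33,0]],"turn":[[0,0,0],[0,0,0],[0,0,0],[0,0,0]],"claw":[0.7,0.7,0.7,0.7]}' >/dev/null
python3 -c "
from h import *
to((.4328,.3737,.11),174.7)"
```

```text
t 13.43 grasp [0.4493 0.3529 0.2751] yang -4.7 tilt [-0.001  -0.0018] | linear [ 0.161 -0.151  1.376] turn z 0.0034 q6 0.55 gap 0.065 F [-0.1 -0.6 -0.3]
```

```bash

python3 -m jog '{"linear":[[0.16,-0.15,0],[0.16,-0.15,0.5],[0.16,-0.15,1],[0.16,-0.15,1],[0.16,-0.15,1],[0.16,-0.15,1]],"turn":[[0,0,0.003],[0,0,0.003],[0,0,0.003],[0,0,0.003],[0,0,0.003],[0,0,0.003]],"claw":[0.7,0.7,0.7,0.7,0.7,0.7]}' >/dev/null
python3 -c "
from h import *
to((.4328,.3737,.065),174.7)"
```

```text
t 14.18 grasp [0.4347 0.3757 0.1589] yang -5.24 tilt [0.0047 0.0025] | linear [-0.017 -0.012  0.783] turn z 0.0003 q6 0.61 gap 0.065 F [-0.1  0.2  0.5]
```

```bash

python3 -m jog '{"linear":[[-0.01,-0.01,0.3],[-0.01,-0.01,0.6],[-0.01,-0.01,0.78],[-0.01,-0.01,0.78],[-0.01,-0.01,0.78]],"turn":[[0,0,0],[0,0,0],[0,0,0],[0,0,0],[0,0,0]],"claw":[0.7,0.7,0.7,0.7,0.7]}'
python3 -c "
from h import *
to((.4328,.3737,.065),174.7)"
python3 -m jog '{"linear":[[0,0,0],[0,0,0],[0,0,0],[0,0,0]],"turn":[[0,0,0],[0,0,0],[0,0,0],[0,0,0]],"claw":[0,0,0,0]}'
python3 -c "
from h import *
to((.4328,.3737,.065),174.7);print(readout.read_state()['moment'])"
```

```text
t: 14.8
tcp_pos: [0.4321, 0.3747, 0.2313]
tcp_rot: [0.738, 0.674, 0.001, 0.0]
contact_force: [0.9, -0.1, 0.2]
finger_gap: 0.065
gripper_force: 0.0
t 14.8 grasp [0.4325 0.3749 0.064 ] yang -5.18 tilt [0.0025 0.0014] | linear [-0.008  0.007 -0.009] turn z 0.0007 q6 0.61 gap 0.065 F [ 0.9 -0.1  0.2]
t: 15.3
tcp_pos: [0.4315, 0.3744, 0.23]
tcp_rot: [0.738, 0.674, 0.0, 0.0]
contact_force: [1.0, 0.4, 2.2]
finger_gap: 0.0397
gripper_force: 30.0
t 15.3 grasp [0.4317 0.3744 0.0627] yang -5.18 tilt [0.0008 0.0003] | linear [-0.005  0.011 -0.019] turn z 0.0007 q6 0.61 gap 0.0397 F [1.  0.4 2.2]
[-0.14159525  0.03645093 -0.03523   ]
```

```bash

python3 -m jog '{"linear":[[0,0,-0.25],[0,0,-0.6],[0,0,-1],[0,0,-1]],"turn":[[0,0,0],[0,0,0],[0,0,0],[0,0,0]],"claw":[0,0,0,0]}'
python3 -m jog '{"linear":[[0,0,-0.25],[-0.3,0.15,-0.45],[-0.65,0.3,-0.45],[-1,0.45,-0.45],[-1,0.45,-0.45]],"turn":[[0,0,0],[0,0,0],[0,0,0],[0,0,0],[0,0,0]],"claw":[0,0,0,0,0]}'
python3 -c "
from h import *
to((.5905,.0952,.23),166)"
```

```text
t: 15.8
tcp_pos: [0.4322, 0.3749, 0.3534]
tcp_rot: [0.738, 0.674, 0.004, 0.001]
contact_force: [0.4, 0.2, -2.7]
finger_gap: 0.0395
gripper_force: 30.0
t: 16.42
tcp_pos: [0.4748, 0.2474, 0.4017]
tcp_rot: [0.74, 0.673, -0.002, -0.0]
contact_force: [0.5, 0.3, -2.1]
finger_gap: 0.0398
gripper_force: 30.0
t 16.43 grasp [0.4744 0.2471 0.2344] yang -5.42 tilt [-0.0029 -0.0017] | linear [-1.171  1.079  0.036] turn z 0.0477 q6 0.37 gap 0.0398 F [ 0.5  0.3 -2.1]
```

```bash

python3 -m jog '{"linear":[[-0.3,0.3,0],[-0.6,0.6,0],[-0.9,0.9,0],[-1,1,0],[-1,1,0],[-1,1,0]],"turn":[[0,0,0.048],[0,0,0.048],[0,0,0.048],[0,0,0.048],[0,0,0.048],[0,0,0.048]],"claw":[0,0,0,0,0,0]}' >/dev/null
python3 -c "
from h import *
to((.5905,.0952,.215),166)"
```

```text
t 17.18 grasp [0.5818 0.1212 0.2357] yang -13.75 tilt [-0.0017  0.0008] | linear [-0.192  0.12   0.172] turn z 0.0014 q6 0.26 gap 0.0399 F [ 1.4 -0.2 -2.5]
```

```bash

python3 -m jog '{"linear":[[-0.1,0.06,0],[-0.19,0.12,0],[-0.19,0.12,0.15],[-0.19,0.12,0.15],[-0.19,0.12,0.15],[-0.19,0.12,0.15]],"turn":[[0,0,0],[0,0,0],[0,0,0.001],[0,0,0.001],[0,0,0.001],[0,0,0.001]],"claw":[0,0,0,0,0,0]}' >/dev/null
python3 - <<'E'
from h import *
to((.5905,.0952,.2),166)
im=cams.read_camera('side');cv2.imwrite('pics/s2.png',im);crop(im,285,110,405,230,5,'pics/c5.png')
E
```

```text
t 17.93 grasp [0.5919 0.0939 0.2191] yang -14.0 tilt [ 0.0013 -0.    ] | linear [ 0.008 -0.012  0.159] turn z 0.0 q6 0.22 gap 0.0399 F [-0.2  0.5 -1.9]
```

View pics/c5.png

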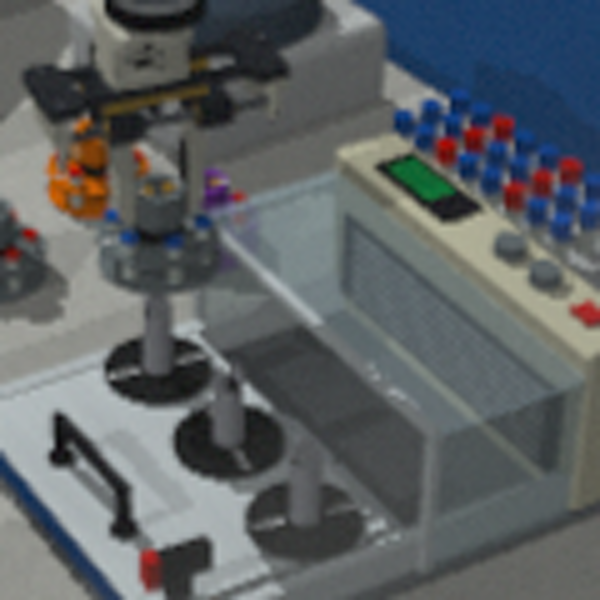

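The wheel hangs directly over the left shaft (crop x≈157 for both). Lowering with force checks.

```bash

python3 -m jog '{"linear":[[0.01,-0.01,0.08],[0.01,-0.01,0.15],[0.01,-0.01,0.15],[0.01,-0.01,0.15]],"turn":[[0,0,0],[0,0,0],[0,0,0],[0,0,0]],"claw":[0,0,0,0]}' | grep -E 'tcp_pos|force'
python3 -m jog '{"linear":[[0,0,0.03],[0,0,0.06],[0,0,0.1],[0,0,0.1]],"turn":[[0,0,0],[0,0,0],[0,0,0],[0,0,0]],"claw":[0,0,0,0]}'| grep -E 'tcp_pos|force'
python3 -c "
from h import *
to((.5905,.0952,.18),166);print(readout.read_state()['moment'])"
```

```text
tcp_pos: [0.5907, 0.0954, 0.3674]
contact_force: [0.4, -0.3, -1.6]
gripper_force: 30.0
tcp_pos: [0.5905, 0.0954, 0.3549]
contact_force: [0.2, -0.6, -1.5]
gripper_force: 30.0
t 18.98 grasp [0.5903 0.0954 0.1876] yang -14.0 tilt [-0.0012 -0.    ] | linear [-0.002  0.001  0.063] turn z -0.0 q6 0.22 gap 0.0399 F [ 0.2 -0.6 -1.5]
[-0.07218272  0.07571369 -0.00633737]
```

```bash

python3 -m jog '{"linear":[[0,0,0.03],[0,0,0.05],[0,0,0.05]],"turn":[[0,0,0],[0,0,0],[0,0,0]],"claw":[0,0,0]}' | grep -E 'tcp_pos|t_force'
python3 -m jog '{"linear":[[0,0,0.03],[0,0,0.05],[0,0,0.05]],"turn":[[0,0,0],[0,0,0],[0,0,0]],"claw":[0,0,0]}'| grep -E 'tcp_pos|t_force'
python3 -c "
from h import *
to((.5905,.0952,.18),166);print(readout.read_state()['moment'])"
```

```text
tcp_pos: [0.5905, 0.0954, 0.3493]
contact_force: [-0.4, 0.4, -2.3]
tcp_pos: [0.5905, 0.0954, 0.3432]
contact_force: [0.4, 0.0, -2.1]
t 19.73 grasp [0.5904 0.0954 0.1759] yang -14.0 tilt [-0.0006 -0.    ] | linear [-0.002  0.    -0.034] turn z -0.0 q6 0.22 gap 0.0398 F [ 0.4  0.  -2.1]
[-0.03918968  0.05585757  0.0014964 ]
```

```bash

python3 -m jog '{"linear":[[0,0,0.04],[0,0,0.08],[0,0,0.12],[0,0,0.12]],"turn":[[0,0,0],[0,0,0],[0,0,0],[0,0,0]],"claw":[0,0,0,0]}' | grep -E 'tcp_pos|t_force'
python3 -m jog '{"linear":[[0,0,0.04],[0,0,0.08],[0,0,0.08]],"turn":[[0,0,0],[0,0,0],[0,0,0]],"claw":[0,0,0]}'| grep -E 'tcp_pos|t_force'
python3 -c "
from h import *
to((.5905,.0952,.18),166);print(readout.read_state()['moment'])"
```

```text
tcp_pos: [0.5905, 0.0954, 0.3285]
contact_force: [0.3, -1.1, -1.6]
tcp_pos: [0.5905, 0.0954, 0.319]
contact_force: [-0.2, -0.1, -2.7]
t 20.6 grasp [0.5904 0.0954 0.1517] yang -14.01 tilt [-0.0008  0.0001] | linear [-0.002  0.    -0.236] turn z -0.0 q6 0.22 gap 0.04 F [-0.2 -0.1 -2.7]
[-0.04443758  0.05104783 -0.01742083]
```

```bash

python3 -m jog '{"linear":[[0,0,0.04],[0,0,0.08],[0,0,0.1],[0,0,0.1]],"turn":[[0,0,0],[0,0,0],[0,0,0],[0,0,0]],"claw":[0,0,0,0]}' | grep -E 'tcp_pos|t_force'
python3 -m jog '{"linear":[[0,0,0.03],[0,0,0.06],[0,0,0.06]],"turn":[[0,0,0],[0,0,0],[0,0,0]],"claw":[0,0,0]}'| grep -E 'tcp_pos|t_force'
python3 -m jog '{"linear":[[0,0,0.03],[0,0,0.05],[0,0,0.05]],"turn":[[0,0,0],[0,0,0],[0,0,0]],"claw":[0,0,0]}'| grep -E 'tcp_pos|t_force'
python3 -c "
from h import *
to((.5905,.0952,.12),166);print(readout.read_state()['moment'])"
```

```text
tcp_pos: [0.5906, 0.0954, 0.3072]
contact_force: [0.7, -0.6, -1.6]
tcp_pos: [0.5905, 0.0954, 0.2999]
contact_force: [0.1, 0.7, -1.6]
tcp_pos: [0.5905, 0.0954, 0.294]
contact_force: [0.2, 0.1, -1.4]
t 21.85 grasp [0.5904 0.0954 0.1267] yang -14.01 tilt [-0.0006  0.    ] | linear [-0.002  0.     0.056] turn z -0.0 q6 0.22 gap 0.0394 F [ 0.2  0.1 -1.4]
[-0.06378387  0.06069656  0.01450783]
```

```bash

python3 -m jog '{"linear":[[0,0,0.02],[0,0,0.04],[0,0,0.04]],"turn":[[0,0,0],[0,0,0],[0,0,0]],"claw":[0,0,0]}' | grep -E 'tcp_pos|t_force'
python3 -m jog '{"linear":[[0,0,0.02],[0,0,0.03],[0,0,0.03]],"turn":[[0,0,0],[0,0,0],[0,0,0]],"claw":[0,0,0]}'| grep -E 'tcp_pos|t_force'
python3 - <<'E'
from h import *
to((.5905,.0952,.12),166)
im=cams.read_camera('side');cv2.imwrite('pics/s3.png',im);crop(im,285,110,405,230,5,'pics/c6.png')
E
```

```text
tcp_pos: [0.5905, 0.0954, 0.2892]
contact_force: [-1.4, -0.2, -1.9]
tcp_pos: [0.5906, 0.0954, 0.2858]
contact_force: [0.3, 0.4, -2.9]
t 22.6 grasp [0.5905 0.0954 0.1185] yang -14.0 tilt [-0.0003 -0.    ] | linear [-0.002 -0.    -0.012] turn z -0.0 q6 0.22 gap 0.0398 F [ 0.3  0.4 -2.9]
```

View pics/c6.png

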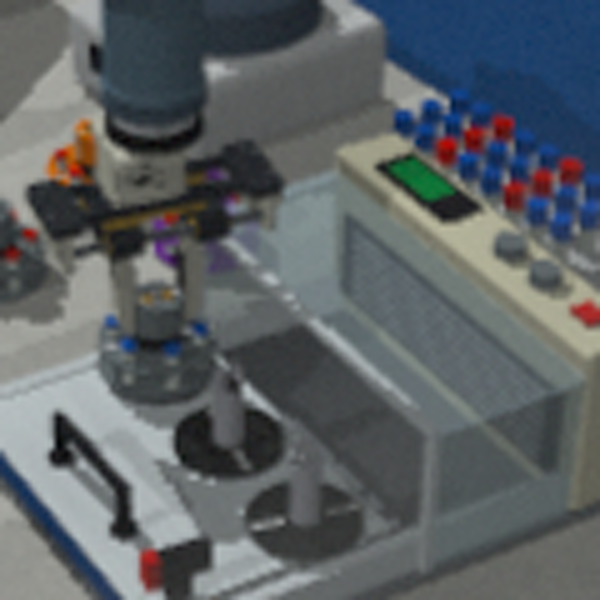

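The wheel covers the left disc and is nearly down. I'll continue to contact.

```bash

python3 -m jog '{"linear":[[0,0,0.01],[0,0,0.02],[0,0,0.02]],"turn":[[0,0,0],[0,0,0],[0,0,0]],"claw":[0,0,0]}' | grep -E 'tcp_pos|t_force'
python3 -m jog '{"linear":[[0,0,0.01],[0,0,0.02],[0,0,0.02]],"turn":[[0,0,0],[0,0,0],[0,0,0]],"claw":[0,0,0]}' | grep -E 'tcp_pos|t_force'
python3 -m jog '{"linear":[[0,0,0.01],[0,0,0.02],[0,0,0.02]],"turn":[[0,0,0],[0,0,0],[0,0,0]],"claw":[0,0,0]}'| grep -E 'tcp_pos|t_force'
```

```text
tcp_pos: [0.5907, 0.0954, 0.2839]
contact_force: [-0.9, 0.1, 2.3]
tcp_pos: [0.5915, 0.0953, 0.2839]
contact_force: [-0.9, -0.1, 12.7]
tcp_pos: [0.5924, 0.0953, 0.2837]
contact_force: [-1.5, -1.0, 22.2]
```

```bash
python3 - <<'E'
from h import *
f=lambda x,y:np.array([(x+.5)/5-.5+285,(y+.5)/5-.5+110])
for n,c,s in(('L',(.5916,.0945),(160,370)),('M',(.5826,-.0151),(230,442)),('R',(.5736,-.1248),(307,522))):
    print(n,tri(proj('top',(*c,.06)),f(*s)))
# wheel on bench sanity: blue wheel caps in side view? pred of seated hub top/caps centre if underside .054
for p in((.5905,.0952,.054),(.5905,.0952,.096),(.5905,.0952,.122)):
    q=proj('side',p);print(p,((q-[285,110]+.5)*5-.5).round(0))
E
```

```text
L (array([0.5934, 0.0951, 0.0468]), array([ 0.1, -0.1]))
M (array([ 0.584 , -0.0152,  0.0477]), array([ 0. , -0.1]))
R (array([ 0.575 , -0.1258,  0.0468]), array([ 0. , -0.1]))
(0.5905, 0.0952, 0.054) [156. 364.]
(0.5905, 0.0952, 0.096) [156. 321.]
(0.5905, 0.0952, 0.122) [155. 295.]
```

```bash

python3 -m jog '{"linear":[[0,0,-0.02],[0,0,-0.02],[0,0,-0.02],[0,0,-0.02],[0,0,-0.02]],"turn":[[0,0,0],[0,0,0.02],[0,0,0.04],[0,0,0.06],[0,0,0.06]],"claw":[0,0,0,0,0]}' | grep -E 'tcp_pos|t_force'
python3 -c "
from h import *
to((.5905,.0952,.117),166);print(readout.read_state()['moment'])"
python3 -m jog '{"linear":[[0,0,0],[0,0,0],[0,0,0],[0,0,0],[0,0,0],[0,0,0]],"turn":[[0,0,-0.02],[0,0,-0.04],[0,0,-0.06],[0,0,-0.08],[0,0,-0.1],[0,0,-0.12]],"claw":[0,0,0,0,0,0]}' | grep -E 'tcp_pos|t_force'
python3 -c "
from h import *
to((.5905,.0952,.117),166);print(readout.read_state()['moment'])"
```

```text
tcp_pos: [0.5922, 0.0959, 0.2838]
contact_force: [0.4, 2.8, 10.3]
t 24.4 grasp [0.5934 0.0961 0.1165] yang -24.83 tilt [0.0071 0.001 ] | linear [-0.011 -0.01  -0.004] turn z -0.0602 q6 0.41 gap 0.04 F [ 0.4  2.8 10.3]
[ 0.35355118 -0.023526    0.01871022]
tcp_pos: [0.5917, 0.0957, 0.2838]
contact_force: [-0.5, 1.7, 12.5]
t 25.15 grasp [0.5926 0.0959 0.1165] yang -3.13 tilt [0.0053 0.0009] | linear [-0.005 -0.009 -0.004] turn z 0.0604 q6 0.03 gap 0.0397 F [-0.5  1.7 12.5]
[ 0.16630801  0.38959529 -0.37140016]
```

```bash
python3 - <<'E'
from h import *
for n,c in(('M',(.583,-.0151)),('R',(.574,-.125))):
  for z in(.042,.054,.110,.122):
    q=proj('side',(*c,z));print(n,z,((q-[295,140]+.5)*9-.5).round(0))
im=cv2.imread('pics/s3.png');crop(im,295,140,375,206,9,'pics/c7.png')
E
```

```text
M 0.042 [322. 537.]
M 0.054 [322. 515.]
M 0.11 [323. 411.]
M 0.122 [323. 388.]
R 0.042 [459. 679.]
R 0.054 [460. 657.]
R 0.11 [464. 550.]
R 0.122 [465. 527.]
```

View pics/c7.png

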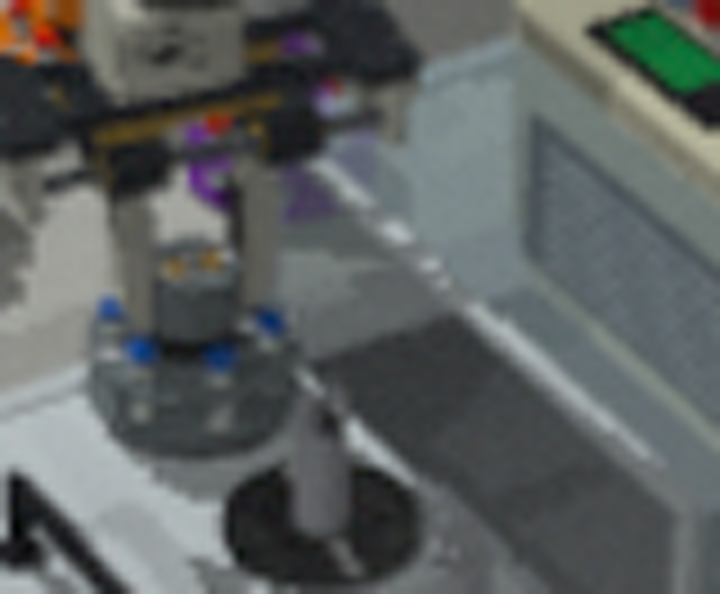

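No black disc shows below wheel_a at (190,470) and the M shaft top at (322,392) fits a seat height near 0.052. That, with the torque resistance, means wheel_a is keyed and home. Releasing.

```bash

python3 -m jog '{"linear":[[0,0,-0.01],[0,0,-0.02],[0,0,-0.02],[0,0,-0.02],[0,0,-0.02],[0,0,-0.02]],"turn":[[0,0,0.02],[0,0,0.04],[0,0,0.06],[0,0,0.06],[0,0,0.06],[0,0,0.06]],"claw":[0,0,0,0,0.65,0.65]}' | grep -E 'tcp_pos|t_force'
python3 -m jog '{"linear":[[0,0,-0.05],[0,0,-0.3],[0,0,-0.6],[0,0,-1],[0,0,-1],[0,0,-1]],"turn":[[0,0,0],[0,0,0],[0,0,0],[0,0,0],[0,0,0],[0,0,0]],"claw":[0.65,0.65,0.65,0.65,0.65,0.65]}' | grep -E 'tcp_pos|t_force|gap'
python3 - <<'E'
from wh import *
cv2.imwrite('pics/top2.png',cams.read_camera('top'));cv2.imwrite('pics/side2.png',cams.read_camera('side'))
wheel('pics/top2.png',(229,181),'r')
to((.5913,.3566,.24),61.7)
E
```

```text
tcp_pos: [0.5903, 0.0954, 0.2833]
contact_force: [-0.3, 0.1, 0.4]
tcp_pos: [0.5903, 0.0954, 0.4034]
contact_force: [-0.7, 0.2, 0.1]
finger_gap: 0.0601
6 circle [0.5913 0.3566] r 0.0349 mean [0.5912 0.3567] ang mod60 [ 32. 152.  92.  91.  31. 152.]
t 26.75 grasp [0.5897 0.0954 0.2347] yang -14.0 tilt [-0.0029  0.    ] | linear [ 2.114 -0.518 -0.044] turn z -0.4206 q6 0.22 gap 0.0605 F [-0.5 -0.2  0.1]
```

```bash

python3 -m jog '{"linear":[[0.5,-0.12,0],[1,-0.25,0],[1,-0.25,0]],"turn":[[0,0,0],[0,0,0],[0,0,0]],"claw":[0.65,0.65,0.65]}' | grep -E 'tcp_pos'
python3 -m jog '{"linear":[[0.5,-0.12,0],[1,-0.25,0],[1,-0.25,0],[1,-0.25,0]],"turn":[[0,0,0.079],[0,0,0.079],[0,0,0.079],[0,0,0.079]],"claw":[0.65,0.65,0.65,0.65]}' | grep -E 'tcp_pos'
python3 -c "
from h import *
to((.5905,.357,.13),-28.3)"
```

```text
tcp_pos: [0.5896, 0.2231, 0.4016]
tcp_pos: [0.5905, 0.3422, 0.4021]
t 27.62 grasp [0.5901 0.3419 0.2348] yang -28.17 tilt [-0.0021 -0.0018] | linear [ 0.111 -0.057  0.873] turn z 0.0007 q6 0.85 gap 0.0608 F [ 1.  -0.6 -0.2]
```

```bash

python3 -m jog '{"linear":[[0.11,-0.06,0],[0.11,-0.06,0.4],[0.11,-0.06,0.8],[0.11,-0.06,0.8],[0.11,-0.06,0.8]],"turn":[[0,0,0],[0,0,0],[0,0,0],[0,0,0],[0,0,0]],"claw":[0.65,0.65,0.65,0.65,0.65]}' | grep -E 'tcp_pos'
python3 -c "
from h import *
to((.5905,.357,.064),-28.3)"
```

```text
tcp_pos: [0.5913, 0.3577, 0.3095]
t 28.25 grasp [0.5916 0.3578 0.1422] yang -28.27 tilt [0.0022 0.0009] | linear [-0.009 -0.004  0.651] turn z 0.0002 q6 0.88 gap 0.0607 F [0.2 0.2 0.4]
```

```bash

python3 -m jog '{"linear":[[-0.01,0,0.3],[-0.01,0,0.5],[-0.01,0,0.65],[-0.01,0,0.65],[-0.01,0,0.65]],"turn":[[0,0,0],[0,0,0],[0,0,0],[0,0,0],[0,0,0]],"claw":[0.65,0.65,0.65,0.65,0.65]}' | grep -E 'tcp_pos|t_force'
python3 -m jog '{"linear":[[0,0,0],[0,0,0],[0,0,0],[0,0,0]],"turn":[[0,0,0],[0,0,0],[0,0,0],[0,0,0]],"claw":[0,0,0,0]}' | grep -E 'tcp_pos|t_force|gap'
python3 -c "
from h import *
to((.5905,.357,.064),-28.3)"
python3 -m jog '{"linear":[[0,0,-0.25],[0,0,-0.6],[0,0,-1],[0,0,-1],[0,0,-1]],"turn":[[0,0,0],[0,0,0],[0,0,0],[0,0,0],[0,0,0]],"claw":[0,0,0,0,0]}' | grep -E 'tcp_pos|t_force|gap'
python3 -m jog '{"linear":[[0,0,-0.25],[0,0,-0.5],[0,0,-0.5],[0,0,-0.5]],"turn":[[0,0,0.079],[0,0,0.079],[0,0,0.079],[0,0,0.079]],"claw":[0,0,0,0]}' | grep -E 'tcp_pos|t_force|gap'
python3 -c "
from h import *
to((.582,-.0147,.23),-14.5)"
```

```text
tcp_pos: [0.5905, 0.3571, 0.2313]
contact_force: [0.7, 0.3, -0.2]
tcp_pos: [0.5901, 0.3568, 0.2302]
contact_force: [-0.6, -1.2, 3.9]
finger_gap: 0.0398
t 29.38 grasp [0.5903 0.3569 0.0629] yang -28.22 tilt [0.0012 0.0003] | linear [ 0.003  0.003 -0.009] turn z 0.0004 q6 0.88 gap 0.0398 F [-0.6 -1.2  3.9]
tcp_pos: [0.5893, 0.3566, 0.3481]
contact_force: [0.3, 0.3, -2.8]
finger_gap: 0.0396
tcp_pos: [0.5895, 0.3567, 0.4066]
contact_force: [-0.1, 0.8, -0.9]
finger_gap: 0.0399
t 30.5 grasp [0.5888 0.3564 0.2393] yang -42.37 tilt [-0.0041 -0.0016] | linear [-2.328  2.04   0.083] turn z -0.1548 q6 1.12 gap 0.0399 F [-0.1  0.8 -0.9]
```

```bash

python3 -m jog '{"linear":[[0,0,0],[0,0,0],[0,0,0],[0,0,0],[0,0,0]],"turn":[[0,0,-0.05],[0,0,-0.1],[0,0,-0.155],[0,0,-0.155],[0,0,-0.155]],"claw":[0,0,0,0,0]}' | grep -E 'gap'
python3 -c "
from h import *
to((.5816,-.0145,.23),-14.5)"
```

```text
finger_gap: 0.0397
t 31.12 grasp [0.5893 0.3566 0.2407] yang -14.71 tilt [-0.0023 -0.0009] | linear [-3.009  0.721  0.092] turn z -0.0012 q6 0.64 gap 0.0397 F [ 1.  -0.3 -1.4]
```

```bash

python3 -m jog '{"linear":[[-0.35,0.08,0],[-0.7,0.16,0],[-1,0.24,0],[-1,0.24,0]],"turn":[[0,0,0],[0,0,0],[0,0,0],[0,0,0]],"claw":[0,0,0,0]}' | grep -E 'gap'
python3 -m jog '{"linear":[[-0.35,0.08,0],[-0.7,0.16,0],[-1,0.24,0],[-1,0.24,0]],"turn":[[0,0,0],[0,0,0],[0,0,0],[0,0,0]],"claw":[0,0,0,0]}' | grep -E 'gap'
python3 -m jog '{"linear":[[-0.35,0.08,0],[-0.7,0.16,0],[-1,0.24,0],[-1,0.24,0],[-1,0.24,0],[-1,0.24,0]],"turn":[[0,0,0],[0,0,0],[0,0,0],[0,0,0],[0,0,0],[0,0,0]],"claw":[0,0,0,0,0,0]}' | grep -E 'gap'
python3 -c "
from h import *
to((.5816,-.0145,.2),-14.5)"
```

```text
finger_gap: 0.0395
finger_gap: 0.0397
finger_gap: 0.0398
t 32.88 grasp [ 0.5831 -0.0116  0.2422] yang -14.46 tilt [-0.      0.0006] | linear [-0.026 -0.007  0.352] turn z 0.0002 q6 0.04 gap 0.0398 F [-0.4 -1.1 -1.9]
```

```bash

python3 -m jog '{"linear":[[-0.026,-0.007,0.1],[-0.026,-0.007,0.25],[-0.026,-0.007,0.35],[-0.026,-0.007,0.4],[-0.026,-0.007,0.4],[-0.026,-0.007,0.4]],"turn":[[0,0,0],[0,0,0],[0,0,0],[0,0,0],[0,0,0],[0,0,0]],"claw":[0,0,0,0,0,0]}' | grep -E 'tcp_pos|t_force'
python3 -c "
from h import *
to((.5816,-.0145,.175),-14.5)"
```

```text
tcp_pos: [0.5817, -0.0162, 0.3621]
contact_force: [-0.5, 0.1, -2.3]
t 33.62 grasp [ 0.5818 -0.0163  0.1948] yang -14.55 tilt [ 0.0011 -0.0003] | linear [ 0.014 -0.004  0.165] turn z -0.0003 q6 0.03 gap 0.04 F [-0.5  0.1 -2.3]
```

```bash

python3 -m jog '{"linear":[[0.014,0,0],[0.014,0,0.05],[0.014,0,0.1],[0.014,0,0.15],[0.014,0,0.15]],"turn":[[0,0,0],[0,0,0],[0,0,0],[0,0,0],[0,0,0]],"claw":[0,0,0,0,0]}' | grep -E 'tcp_pos|t_force'
python3 -m jog '{"linear":[[0,0,0.03],[0,0,0.06],[0,0,0.1],[0,0,0.1]],"turn":[[0,0,0],[0,0,0],[0,0,0],[0,0,0]],"claw":[0,0,0,0]}' | grep -E 'tcp_pos|t_force'
python3 -m jog '{"linear":[[0,0,0.04],[0,0,0.08],[0,0,0.12],[0,0,0.12]],"turn":[[0,0,0],[0,0,0],[0,0,0],[0,0,0]],"claw":[0,0,0,0]}' | grep -E 'tcp_pos|t_force'
python3 -c "
from h import *
to((.5816,-.0145,.117),-14.5)"
```

```text
tcp_pos: [0.5818, -0.0145, 0.3428]
contact_force: [0.4, 0.3, -1.4]
tcp_pos: [0.582, -0.0146, 0.3312]
contact_force: [1.2, -0.9, -3.0]
tcp_pos: [0.5819, -0.0146, 0.3166]
contact_force: [0.7, -0.2, -3.6]
t 35.25 grasp [ 0.5818 -0.0146  0.1493] yang -14.55 tilt [-0.0004  0.0001] | linear [ 0.    -0.002  0.269] turn z -0.0003 q6 0.04 gap 0.0401 F [ 0.7 -0.2 -3.6]
```

```bash

python3 -m jog '{"linear":[[0,0,0.04],[0,0,0.08],[0,0,0.12],[0,0,0.12]],"turn":[[0,0,0],[0,0,0],[0,0,0],[0,0,0]],"claw":[0,0,0,0]}' | grep -E 'tcp_pos|t_force'
python3 -m jog '{"linear":[[0,0,0.02],[0,0,0.05],[0,0,0.05]],"turn":[[0,0,0],[0,0,0],[0,0,0]],"claw":[0,0,0]}' | grep -E 'tcp_pos|t_force'
python3 -m jog '{"linear":[[0,0,0.02],[0,0,0.05],[0,0,0.05]],"turn":[[0,0,0],[0,0,0],[0,0,0]],"claw":[0,0,0]}' | grep -E 'tcp_pos|t_force'
python3 -m jog '{"linear":[[0,0,0.02],[0,0,0.05],[0,0,0.05]],"turn":[[0,0,0],[0,0,0],[0,0,0]],"claw":[0,0,0]}' | grep -E 'tcp_pos|t_force'
python3 -c "
from h import *
to((.5816,-.0145,.117),-14.5)"
```

```text
tcp_pos: [0.5818, -0.0145, 0.3022]
contact_force: [1.1, 0.4, -1.9]
tcp_pos: [0.5818, -0.0145, 0.2964]
contact_force: [0.7, -0.1, -1.9]
tcp_pos: [0.5818, -0.0145, 0.2904]
contact_force: [-0.1, -0.3, -1.5]
tcp_pos: [0.5818, -0.0146, 0.2845]
contact_force: [-0.2, 0.8, -1.0]
t 36.88 grasp [ 0.5817 -0.0145  0.1172] yang -14.54 tilt [-0.0005  0.0001] | linear [ 0.    -0.002  0.001] turn z -0.0002 q6 0.04 gap 0.0396 F [-0.2  0.8 -1. ]
```

```bash

python3 -m jog '{"linear":[[0,0,0.01],[0,0,0.03],[0,0,0.03]],"turn":[[0,0,0],[0,0,0],[0,0,0]],"claw":[0,0,0]}' | grep -E 'tcp_pos|t_force'
python3 -m jog '{"linear":[[0,0,-0.02],[0,0,-0.02],[0,0,-0.02],[0,0,-0.02]],"turn":[[0,0,0],[0,0,0],[0,0,0],[0,0,0]],"claw":[0,0.65,0.65,0.65]}' | grep -E 'tcp_pos|t_force'
python3 -m jog '{"linear":[[0,0,-0.05],[0,0,-0.3],[0,0,-0.6],[0,0,-1],[0,0,-1],[0,0,-1]],"turn":[[0,0,0],[0,0,0],[0,0,0],[0,0,0],[0,0,0],[0,0,0]],"claw":[0.65,0.65,0.65,0.65,0.65,0.65]}' | grep -E 'tcp_pos|t_force|gap'
python3 -m jog '{"linear":[[0.4,-0.4,-0.2],[0.8,-0.8,-0.5],[1,-1,-0.5],[1,-1,-0.5]],"turn":[[0,0,0],[0,0,0],[0,0,0],[0,0,0]],"claw":[0.4,0.4,0.4,0.4]}' | grep -E 'tcp_pos|t_force|gap'
python3 - <<'E'
from wh import *
t=cams.read_camera('top');s=cams.read_camera('side');cv2.imwrite('pics/top3.png',t);cv2.imwrite('pics/side3.png',s)
a=cv2.resize(s[145:220,295:375],None,fx=6,fy=6,interpolation=2);b=cv2.resize(t[145:220,280:380],None,fx=3.2,fy=6,interpolation=2)
cv2.imwrite('pics/c8.png',np.hstack([a,b]))
for n,c in(('M',(.582,-.0145)),('L',(.591,.095))):
    print(n,proj('top',(*c,.096)).round(1),[((proj('side',(*c,z))-[295,145]+.5)*6-.5).round(0) for z in(.122,.110)])
to((.459,-.006,.15),-4.7)
E
```

```text
tcp_pos: [0.5829, -0.0146, 0.2842]
contact_force: [-0.8, 0.6, 14.2]
tcp_pos: [0.5817, -0.0145, 0.2832]
contact_force: [-0.5, 0.8, 1.2]
tcp_pos: [0.5816, -0.0145, 0.4033]
contact_force: [0.2, 0.5, -0.3]
finger_gap: 0.0607
tcp_pos: [0.4938, 0.1345, 0.4634]
contact_force: [0.6, 0.1, -1.1]
finger_gap: 0.0373
M [323.3 179.9] [array([213., 228.]), array([213., 244.])]
L [293.7 177.9] [array([127., 143.]), array([128., 158.])]
t 39.1 grasp [0.4952 0.1319 0.2951] yang -14.45 tilt [-0.0018 -0.0006] | linear [-1.189 -0.006  1.21 ] turn z -0.0542 q6 0.3 gap 0.0374 F [ 0.2 -0.5 -1. ]
```

View pics/c8.png

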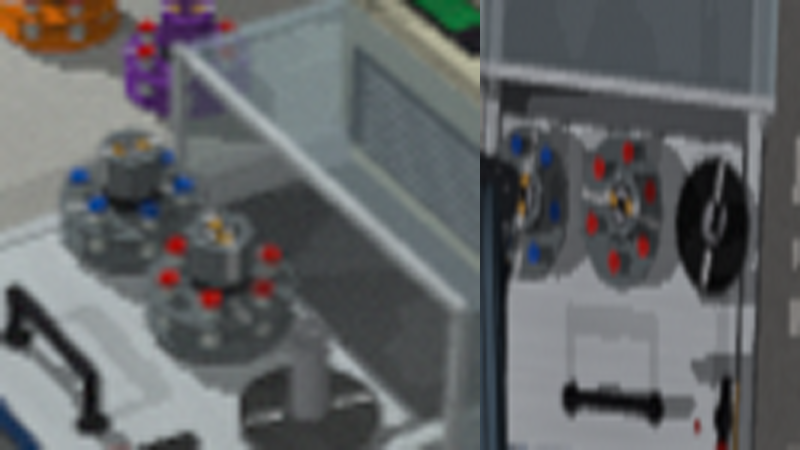

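```bash

python3 -m jog '{"linear":[[-0.4,0,0.1],[-0.8,0,0.3],[-1,0,0.3],[-1,0,0.3]],"turn":[[0,0,-0.054],[0,0,-0.054],[0,0,-0.054],[0,0,-0.054]],"claw":[0.45,0.45,0.45,0.45]}' | grep -E 'tcp_pos|t_force|gap'
python3 -c "
from h import *
to((.4605,-.006,.15),-4.7)"
```

```text
tcp_pos: [0.4658, 0.013, 0.4261]
contact_force: [0.4, -0.6, -0.4]
finger_gap: 0.0416
t 39.6 grasp [0.4653 0.013  0.2588] yang -5.1 tilt [-0.0029  0.0001] | linear [-0.162 -0.027  0.907] turn z -0.0022 q6 -0.12 gap 0.0416 F [ 0.4 -0.6 -0.4]
```

```bash

python3 -m jog '{"linear":[[-0.16,-0.027,0.1],[-0.16,-0.027,0.4],[-0.16,-0.027,0.8],[-0.16,-0.027,0.9],[-0.16,-0.027,0.9],[-0.16,-0.027,0.9]],"turn":[[0,0,-0.002],[0,0,-0.002],[0,0,-0.002],[0,0,-0.002],[0,0,-0.002],[0,0,-0.002]],"claw":[0.45,0.45,0.45,0.45,0.45,0.45]}' | grep -E 'tcp_pos|t_force|gap'
python3 -c "
from h import *
to((.4605,-.006,.096),-4.7)"
```

```text
tcp_pos: [0.4618, -0.0034, 0.3211]
contact_force: [-0.8, 0.1, 0.3]
finger_gap: 0.0418
t 40.35 grasp [ 0.4622 -0.0035  0.1538] yang -4.45 tilt [ 0.0027 -0.0006] | linear [-0.023 -0.01   0.481] turn z 0.0014 q6 -0.17 gap 0.0418 F [-0.8  0.1  0.3]
```

```bash

python3 -m jog '{"linear":[[-0.02,-0.01,0.2],[-0.02,-0.01,0.4],[-0.02,-0.01,0.48],[-0.02,-0.01,0.48],[-0.02,-0.01,0.48],[-0.02,-0.01,0.48],[-0.02,-0.01,0.48]],"turn":[[0,0,0],[0,0,0],[0,0,0],[0,0,0],[0,0,0],[0,0,0],[0,0,0]],"claw":[0.45,0.45,0.45,0,0,0,0]}' | grep -E 'tcp_pos|t_force|gap'
python3 -m jog '{"linear":[[0,0.1,0],[0,0.2,0],[0,0.3,0],[0,0.4,0],[0,0.5,0],[0,0.6,0],[0,0.7,0],[0,0.8,0],[0,0.9,0],[0,1,0],[0,1,0]],"turn":[[0,0,0],[0,0,0],[0,0,0],[0,0,0],[0,0,0],[0,0,0],[0,0,0],[0,0,0],[0,0,0],[0,0,0],[0,0,0]],"claw":[0,0,0,0,0,0,0,0,0,0,0]}' | grep -E 'tcp_pos|t_force|gap'
python3 -m jog '{"linear":[[0,0.02,0],[0,0.04,0],[0,0.06,0],[0,0.06,0]],"turn":[[0,0,0],[0,0,0],[0,0,0],[0,0,0]],"claw":[0,0,0,0]}' | grep -E 'tcp_pos|t_force|gap'
```

```text
tcp_pos: [0.4613, -0.0058, 0.2631]
contact_force: [6.5, 1.3, -3.2]
finger_gap: 0.0112
tcp_pos: [0.5804, -0.0156, 0.263]
contact_force: [2.3, -3.2, 4.2]
finger_gap: 0.0112
tcp_pos: [0.5861, -0.016, 0.263]
contact_force: [-1.4, -3.7, 7.2]
finger_gap: 0.011
```

```bash

python3 -m jog '{"linear":[[0,0.02,0],[0,0.04,0],[0,0.04,0],[0,0.04,0]],"turn":[[0,0,0],[0,0,0],[0,0,0],[0,0,0]],"claw":[0,0,0,0]}' | grep -E 'tcp_pos|t_force|gap'
python3 -c "
from h import *
to((.4605,-.006,.096),-4.7)"
```

```text
tcp_pos: [0.5884, -0.0161, 0.2629]
contact_force: [-11.9, -3.1, 15.9]
finger_gap: 0.0109
t 43.6 grasp [ 0.5873 -0.0163  0.0956] yang -4.42 tilt [-0.007 -0.001] | linear [ 0.002 -1.069  0.004] turn z 0.0015 q6 -0.14 gap 0.0109 F [-11.9  -3.1  15.9]
```

```bash

python3 -m jog '{"linear":[[0,-0.03,0],[0,-0.03,0],[0,-0.03,0],[0,-0.03,-0.2],[0,-0.03,-0.5],[0,-0.03,-0.6],[0,-0.03,-0.6]],"turn":[[0,0,0],[0,0,0],[0,0,0],[0,0,0],[0,0,0],[0,0,0],[0,0,0]],"claw":[0.4,0.4,0.4,0.4,0.4,0.4,0.4]}' | grep -E 'tcp_pos|t_force|gap'
python3 -m jog '{"linear":[[-0.5,0,0],[-1,0,0],[-1,0,0],[-1,0,0],[-1,0,0],[-1,0,0],[-1,0,0],[-1,0,0],[-1,0,0],[-1,0,0]],"turn":[[0,0,-0.1],[0,0,-0.2],[0,0,-0.3],[0,0,-0.4],[0,0,-0.47],[0,0,-0.47],[0,0,-0.47],[0,0,-0.47],[0,0,-0.47],[0,0,-0.47]],"claw":[0.4,0.4,0.4,0.4,0.4,0.4,0.4,0.4,0.4,0.4]}' | grep -E 'tcp_pos|t_force|gap'
python3 - <<'E'
from h import *
to((.577,-.144,.0935),80.6)
im=cams.read_camera('side');cv2.imwrite('pics/s4.png',im);crop(im,295,130,395,230,6,'pics/c9.png')
E
```

```text
tcp_pos: [0.5877, -0.0155, 0.3342]
contact_force: [-0.6, -0.1, -0.4]
finger_gap: 0.0369
tcp_pos: [0.578, -0.1351, 0.3329]
contact_force: [0.4, -0.3, -0.5]
finger_gap: 0.0371
t 45.73 grasp [ 0.5777 -0.135   0.1656] yang 79.93 tilt [-0.0016  0.0007] | linear [-0.006 -0.075  0.601] turn z -0.0037 q6 -1.81 gap 0.0371 F [ 0.4 -0.3 -0.5]
```

View pics/c9.png

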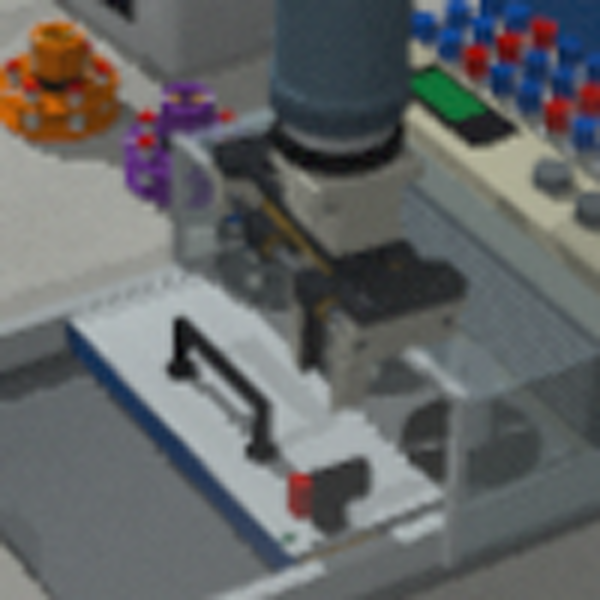

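The carriage is home and the knob, red end near the green dot, sits at crop (330,490). Descending on it.

```bash

python3 -m jog '{"linear":[[-0.006,-0.075,0],[-0.006,-0.075,0.15],[-0.006,-0.075,0.4],[-0.006,-0.075,0.59],[-0.006,-0.075,0.59],[-0.006,-0.075,0.59]],"turn":[[0,0,-0.003],[0,0,-0.003],[0,0,-0.003],[0,0,-0.003],[0,0,-0.003],[0,0,-0.003]],"claw":[0.4,0.4,0.4,0.4,0.4,0.4]}' | grep -E 'tcp_pos|t_force|gap'
python3 -m jog '{"linear":[[0,0,0],[0,0,0],[0,0,0],[0,0,0]],"turn":[[0,0,0],[0,0,0],[0,0,0],[0,0,0]],"claw":[0,0,0,0]}' | grep -E 'tcp_pos|t_force|gap'
python3 -c "
from h import *
to((.577,-.144,.0935),80.6)"
```

```text
tcp_pos: [0.5777, -0.1447, 0.264]
contact_force: [0.5, -0.3, -0.2]
finger_gap: 0.0368
tcp_pos: [0.5774, -0.1443, 0.2637]
contact_force: [-1.2, -0.5, 2.8]
finger_gap: 0.0126
t 47.02 grasp [ 0.5776 -0.1444  0.0964] yang 80.68 tilt [ 0.0008 -0.0006] | linear [0.004 0.002 0.024] turn z 0.0005 q6 -1.84 gap 0.0126 F [-1.2 -0.5  2.8]
```

```bash

python3 -m jog '{"linear":[[0,0,0],[0,0,0],[0,0,0],[0,0,0],[0,0,0],[0,0,0],[0,0,0],[0,0,0],[0,0,0],[0,0,0],[0,0,0]],"turn":[[0,0,0.05],[0,0,0.1],[0,0,0.15],[0,0,0.2],[0,0,0.25],[0,0,0.3],[0,0,0.35],[0,0,0.39],[0,0,0.41],[0,0,0.41],[0,0,0.41]],"claw":[0,0,0,0,0,0,0,0,0,0,0]}'
python3 -c "
from h import *
print(readout.read_state()['moment'])
to((.577,-.144,.0935),80.6)"
python3 -m jog '{"linear":[[0,0,0],[0,0,0],[0,0,0],[0,0,-0.2],[0,0,-0.5],[0,0,-1],[0,0,-1],[0,0,-1]],"turn":[[0,0,0],[0,0,0],[0,0,0],[0,0,0],[0,0,0],[0,0,0],[0,0,0],[0,0,0]],"claw":[0.4,0.4,0.4,0.4,0.4,0.4,0.4,0.4]}' | grep -E 'tcp_pos|t_force|gap'
python3 -m jog '{"linear":[[0,-0.4,-0.5],[0,-0.8,-1],[0,-1,-1],[0,-1,-1]],"turn":[[0,0,0],[0,0,0],[0,0,0],[0,0,0]],"claw":[0.4,0.4,0.4,0.4]}' | grep -E 'tcp_pos'
python3 - <<'E'
from h import *
t=cams.read_camera('top');s=cams.read_camera('side');cv2.imwrite('pics/top5.png',t);cv2.imwrite('pics/side5.png',s)
a=cv2.resize(s[140:240,295:395],None,fx=4,fy=5,interpolation=2);b=cv2.resize(t[120:220,280:380],None,fx=4,fy=5,interpolation=2)
cv2.imwrite('pics/c10.png',np.hstack([a,b]))
E
```

```text
t: 48.4
tcp_pos: [0.5768, -0.145, 0.2637]
tcp_rot: [0.663, 0.748, -0.001, 0.0]
contact_force: [-4.3, -3.4, 4.4]
finger_gap: 0.0124
gripper_force: 30.1
[-0.66467238  0.75935507  0.24043973]
t 48.4 grasp [ 0.5766 -0.1453  0.0964] yang 6.91 tilt [-0.0013 -0.0019] | linear [0.008 0.003 0.024] turn z -0.4094 q6 -0.55 gap 0.0124 F [-4.3 -3.4  4.4]
tcp_pos: [0.5771, -0.144, 0.3828]
contact_force: [-0.4, 0.3, -0.9]
finger_gap: 0.0373
tcp_pos: [0.4566, -0.1586, 0.5038]
```

View pics/c10.png

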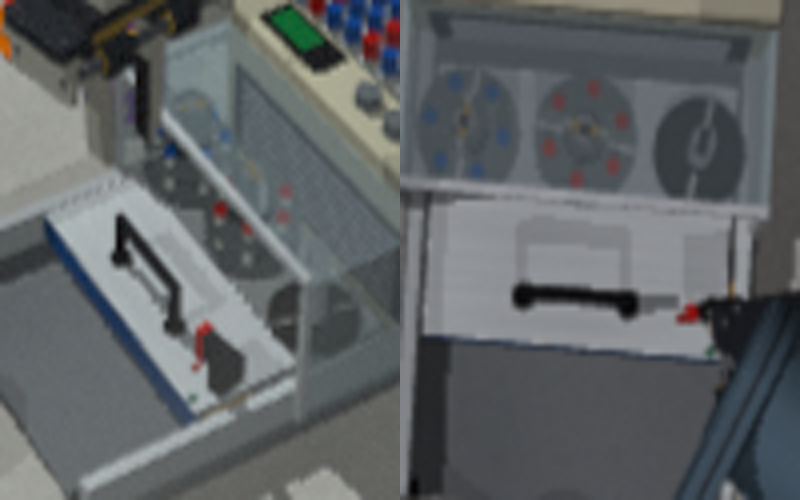

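The carriage is home under the hood and both wheels sit on their spindles. The knob turned about 74° to the locked position, red end at crop (690,312), and the robot is clear. Handing in.

```bash
python3 -c "
from workcell import env
print(env.finish_job())"
```

```text
the job is handed in; nothing more can be done
None
```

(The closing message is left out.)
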